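Pack and fasten the sample transit case

ROBOT

A 7-joint arm with a two-finger parallel gripper is mounted at the origin on a cart in front of the work surface, level with it; the furniture and walls round the work are solid. World frame = base frame: x ahead of the robot, y to its left, z up, the work surface at z = 0. Lengths are in m, angles in degrees, forces in N, time in s.
With the tool pointing down it reaches from about 0.4 to 0.875 m from the base axis. Payload 4.4 kg.
Tool frame: the origin (TCP) lies on the centre line of the jaws, within the pads' length; the fingertips stand 22 mm ahead of it and the grasp point (between the pads) lies 3 mm ahead of it; z points along the fingers, y is the line along which they close (so a half turn about z gives the same grasp; the last joint's range is limited). The gripper opens to 85 mm and grips with 20 to 120 N. Pads are 22 mm wide; open, the fingers measure 114 mm over their backs; the gripper's body (76 mm by 85 mm) begins 54 mm behind the grasp point. The pads swing forward as they close: fully open they stand 13 mm farther back than shut.
Start: joints at [-75.161, 36.005, 2.206, 86.941, -1.547, 57.084, -1.146], TCP at [0.207, 0.616, 0.253] pointing down, gripper open.
Joint ranges: [-175.42, 175.42], [-21.48, 121.26], [-71.46, 75.88], [10.55, 141.38], [-63.04, 243.04], [13.31, 113.54], [-168.57, 168.57]. Speed limits (degrees/s): [147.25, 147.25, 180, 180, 180, 180, 180].

INTERFACE

Orientations are given as a 3x3 rotation matrix whose columns are the frame's x, y, z axes.
In Python, from rig import ctrl, grab_frame, camera_params, trace, landmark_of gives the robot as it stands. The module is installed in compiled form; this text tells all that it offers.
- The arm moves only by the tool servo_tool, never from a script. Its argument "plan" is a list of rows, each an object of numbers: "tx", "ty", "tz": the shift along the tool's x, y, z in cm; "yaw": the turn about the tool's z in degrees. In form: [{"tx": .., "ty": .., "tz": .., "yaw": ..}, ...]. A call has 1 to 5 rows; each row shifts and turns the commanded pose from where the row before left it, along the tool's axes as they then stand; what a row does not reach is not made up. A row lasts 1/8 s, in which the tool goes at most 62.5 mm and 10.7 degrees, less where a joint would pass 70% of its speed; a pose out of reach is approached as far as the arm can. A call is refused whole if a number of a shift passes 6.25 or a number of a turn 10.7, either way. A call with a gripper value outside its range is refused whole. "jaw" is the finger opening in cm, from 0 to 8.54, set as the call begins (left out, the last holds). The fingers move at their own pace and stop on an object; "grip_force" is the grip in N (left out, the last holds). Time passes only in rows, so rows that do not move let the fingers close. It gives the time, the measured TCP pose, the force, the opening and the grip force at its end, in the units of the state.
- ctrl.read_state(): the state, without advancing time (a new reading comes with each control period).
- grab_frame(name): name is "side" or "top"; returns the picture (420x560x3 uint8, red, green, blue); there is no depth.
- camera_params(name): a dict with "K" (3x3 intrinsics, pixels), "position" and "orientation" of the camera in the world. Camera axes: x right, y down, z forward; pixel columns grow to the right and rows downward; lengths in m; the calibration is good to about 2 mm. A picture is of the moment at which its call begins. camera_params takes no time and is no camera call.
- ctrl.finish_job(): hands the job in; it is judged then, once.
Trained networks look in the newest picture that a camera, given by its name, has taken for a name from the list of things; names that differ only in an ending like _2 or _b are one class to them, and where a whole thing is asked for, a point or a joint stands for the part that bears it (a point fixed in the world has none). Each returns a list of dicts, best first, with "score" (0 to 1); they miss things now and then, are a little off and sometimes report something else, mostly with a low value. They report only what shows in the picture. A call takes as long as a camera call. They do not tell look-alikes from the thing itself.
- trace(query, camera): "pixels" (420x560 bool, what is visible of it) and "box" ([left, top, width, height] in pixels, round what is visible of it).
- landmark_of(query, camera): "at" ([column, row] in pixels: a listed point, or the origin of a listed thing).
The state is a dict: "time_s": time; "qpos": joint angles; "dq": joint speeds; "effort": joint torques, N m; "tool_pos": TCP position; "tool_rot": TCP orientation; "contact_force": force on the tool from outside, world axes, zero at the start; "moment": the same for the moment, N m; "finger_gap": finger opening in m; "gripper_force": force on a finger pad.
Only numpy, scipy, OpenCV 4.12 (cv2) and the standard library are available. Lean on these libraries where they do the work, as an engineer would, in place of code of your own. Each camera call takes 0.05 s, during which the arm holds its last target. There are 200 camera calls.

TASK

Pack the small cartons lying beside the open grey transit case (cover glasses and test strips; not those at the far right end by the crumpled paper) into the case. Then fold in both metal end flaps, swing the lid shut over them, and fasten the lid with its captive wing knob: first turn the knob back, anticlockwise, until its thread start clicks and the knob drops, then turn it clockwise, at least most of the way to its stop. Leave everything else on the bench where it is.

Things in the scene. Friction and masses are not known exactly. Their poses are not given: they have to be found in the camera images.
- case: grey open-topped transit case, fixed on the bench, 150 mm (its x) by 240 mm (its y) by 60 mm high, walls and floor 5 mm, so 140 x 230 mm inside. Origin at the centre of its underside on the bench, z up; its -x side faces the robot and carries a steel socket block for the knob (axis at x = -105, y = 0 mm). Ample room for three cartons side by side.
- flap_l (a joint): left metal end flap (110 mm wide along case x, 55 mm long, 4 mm thick), hinged along the case's +y rim at y = +120, z = 63 mm in the case frame. 0 = folded flat inward over the case, pi/2 = upright, more = leaning outward. It stays where it is left (friction, under 2 N at its edge).
- flap_r (a joint): right metal end flap, the same, hinged at y = -120, z = 63 mm; 0 = folded flat inward, grows as it opens outward.
- lid (a joint): grey lid, 5 mm thick, 240 mm wide (case y), 150 mm long plus a 70 mm wide tongue to 200 mm from the hinge, which lies at the back at x = +77, z = 72 mm in the case frame. 0 = shut and level over the end flaps, pi/2 = upright, more = leaning back from the robot. Friction holds it near upright; pushed forward past about 1.0 rad it sinks shut slowly by itself.
- knob (a joint): angle of the black wing knob, captive in the lid's tongue 182 mm from the hinge; grows clockwise from above, -0.12 to 1.45 (stops), under 0.1 N m. Lid shut, its cross bar rides on the socket's jaws; only from -0.12 to 0.12 (thread start) does it drop in, by its own weight, once the fingers open or ease down. Dropped, it turns clockwise under the jaws and locks the lid.
- knob_grip (a point): centre of the knob's wing, on its axis: an upright plate 58 mm long (own x), 12 mm thick (own y), 29 mm high, half of it above this point. Lid shut, the point is 107 mm above the bench while the bar rides on the jaws, about 99 mm once dropped; the lid's top is at 75 mm. At knob angle 0 the wing is parallel to the case's x; turning clockwise from there.
- glass_a_center (a point): carton of cover glasses, white and red, printed card box 82 x 34 x 30 mm, loose on the bench at the start; absent in some runs. Point at its centre (half-way up); long side along its own y, narrow side along its own x, 30 mm high along z. Grasp across the narrow side.
- glass_b_center (a point): carton of cover glasses, white and red, printed card box 82 x 34 x 30 mm, loose on the bench at the start; absent in some runs. Point at its centre (half-way up); long side along its own y, narrow side along its own x, 30 mm high along z. Grasp across the narrow side.
- strips_a_center (a point): carton of test strips, white and yellow, printed card box 66 x 30 x 22 mm, loose on the bench at the start; absent in some runs. Point at its centre (half-way up); long side along its own y, narrow side along its own x, 22 mm high along z. Grasp across the narrow side.
- strips_b_center (a point): carton of test strips, white and yellow, printed card box 66 x 30 x 22 mm, loose on the bench at the start; absent in some runs. Point at its centre (half-way up); long side along its own y, narrow side along its own x, 22 mm high along z. Grasp across the narrow side.
- tape: yellow roll of tape lying flat, 59 mm across, 19 mm high; bystander
- pen: black marker pen, 138 mm long, 12 mm thick; bystander
- beaker: empty glass beaker, 54 mm across, 70 mm high; bystander
- ring_cap: blue screw cap, 50 mm across, 30 mm high; bystander
Not all that is in view belongs to the job. Leave any turquoise look-alike of the part that bears strips_a_center alone.

How it is judged:
By the outcome, as a careful person would: the job done as asked, in the order asked, and still so for the second after the job is handed in, with the robot touching nothing.
Of glass_a, glass_b, strips_a, strips_b only 2 to 3 are there at a start; the rules pass over those that are not, and their reading is None.
At some moment in a run one of glass_a, glass_b, strips_a, strips_b may be knocked a few centimetres aside while the robot is not near it.
Once in a run the grip may slacken for a moment while it holds something.
It also fails if it takes over 210 s, if anything falls off the work surface, if the arm or the gripper's body presses on something with over 40 N, if the wrist force passes 120 N, or if a joint passes its speed limit or range.

## Working session

There is one attempt and no reset: what is moved stays moved. The work goes in short steps, Python scripts to look and compute and a tool call to move; the robot and the scene stay as the last step left them, time stands still between calls to the robot, and variables do not carry over. Pictures are saved under pics/ and viewed, at most 14 in all, crops included, and the job is handed in when it is done.

Besides the shell and the picture viewer there is one more tool, called after ">>>" in YAML: its name, and indented under it one key for each argument. servo_tool: Moves the arm, as the interface text tells. Its arguments: {"type":"object","properties":{"plan":{"type":"array","items":{"type":"object","properties":{"tx":{"type":"number"},"ty":{"type":"number"},"tz":{"type":"number"},"yaw":{"type":"number"}}}},"jaw":{"type":"number"},"grip_force":{"type":"number"}},"required":["plan"]}

```bash
mkdir -p pics
cat > h.py <<'E'
import numpy as np, cv2
from rig import ctrl, grab_frame, camera_params, trace, landmark_of
def save(name,cam,crop=None,scale=1):
    im=grab_frame(cam)
    if crop: l,t,w,h=crop; im=im[t:t+h,l:l+w]
    im=cv2.resize(im,None,fx=scale,fy=scale,interpolation=cv2.INTER_CUBIC)
    cv2.imwrite(f'pics/{name}.png',im[:,:,::-1])
def onplane(cam,px,z):
    p=camera_params(cam);K=np.array(p['K']);R=np.array(p['orientation']);o=np.array(p['position'])
    px=np.atleast_2d(np.array(px,float))
    d=(R@np.linalg.inv(K)@np.c_[px,np.ones(len(px))].T).T
    return o+d*((z-o[2])/d[:,2])[:,None]
def proj(cam,P):
    p=camera_params(cam);K=np.array(p['K']);R=np.array(p['orientation']);o=np.array(p['position'])
    q=(K@R.T@(np.atleast_2d(P)-o).T).T
    return q[:,:2]/q[:,2:]
E
python3 - <<'E'
from h import *
np.set_printoptions(precision=3,suppress=True)
for c in('top','side'):
    save(c+'0',c,None,1.4); print(c,camera_params(c))
    for q in('case','glass_a_center','strips_a_center','flap_l','flap_r','lid','knob_grip'):
        print(q,[(np.round(r['at']),round(r['score'],2)) for r in landmark_of(q,c)])
s=ctrl.read_state();print(s)
E
```

```text
top {'K': array([[409.44 ,   0.   , 275.803],
       [  0.   , 409.44 , 209.728],
       [  0.   ,   0.   ,   1.   ]]), 'position': array([ 0.472, -0.111,  1.175]), 'orientation': array([[-0.014, -0.997,  0.081],
       [-1.   ,  0.013, -0.01 ],
       [ 0.009, -0.081, -0.997]])}
case [(array([264., 214.]), 0.93), (array([173., 250.]), 0.16)]
glass_a_center [(array([173., 249.]), 0.62)]
strips_a_center [(array([326., 256.]), 0.68), (array([376., 186.]), 0.65), (array([362., 243.]), 0.49)]Traceback (most recent call last):
  File "<stdin>", line 6, in <module>
ValueError: it knows: beaker, case, glass_a_center, glass_b_center, knob_grip, pen, ring_cap, strips_a_center, strips_b_center, tape
```

Run:
```python
from h import *
np.set_printoptions(precision=3,suppress=True)
c='side'
save(c+'0',c,None,1.4); print(c,camera_params(c))
for c in('side','top'):
  for q in('case','glass_a_center','strips_a_center','knob_grip'):
    L=landmark_of(q,c)
    print(c,q,[(np.round(r['at']),round(r['score'],2)) for r in L])
    z={'case':0,'glass_a_center':.015,'strips_a_center':.011,'knob_grip':.2}[q]
    print(onplane(c,[r['at'] for r in L],z)) if L else 0
s=ctrl.read_state();print(s)
```

```text
side {'K': array([[458.551,   0.   , 273.493],
       [  0.   , 458.551, 218.87 ],
       [  0.   ,   0.   ,   1.   ]]), 'position': array([ 0.374, -1.34 ,  1.057]), 'orientation': array([[ 0.995, -0.045,  0.094],
       [-0.102, -0.606,  0.789],
       [ 0.022, -0.794, -0.607]])}
side case [(array([279., 242.]), 0.88)]
[[ 0.545 -0.104  0.   ]]
side glass_a_center [(array([246., 197.]), 0.46)]
[[0.443 0.164 0.015]]
side strips_a_center [(array([316., 305.]), 0.79), (array([264., 300.]), 0.65), (array([251., 277.]), 0.55)]
[[ 0.621 -0.419  0.011]
 [ 0.467 -0.385  0.011]
 [ 0.433 -0.283  0.011]]
side knob_grip [(array([321., 183.]), 0.71), (array([280., 239.]), 0.48), (array([264., 296.]), 0.27)]
[[ 0.693 -0.035  0.2  ]
 [ 0.515 -0.324  0.2  ]
 [ 0.45  -0.544  0.2  ]]
top case [(array([264., 214.]), 0.93), (array([173., 250.]), 0.16)]
[[ 0.554 -0.089  0.   ]
 [ 0.455  0.171  0.   ]]
top glass_a_center [(array([173., 249.]), 0.62)]
[[0.459 0.167 0.015]]
top strips_a_center [(array([326., 256.]), 0.68), (array([376., 186.]), 0.65), (array([362., 243.]), 0.49)]
[[ 0.433 -0.262  0.011]
 [ 0.632 -0.411  0.011]
 [ 0.469 -0.365  0.011]]
top knob_grip [(array([260., 152.]), 0.61)]
[[ 0.691 -0.084  0.2  ]]
{'time_s': 0.65, 'qpos': array([-75.16 ,  36.003,   2.208,  86.941,  -1.545,  57.085,  -1.145]), 'dq': array([-0.028,  0.022,  0.13 ,  0.076, -0.05 , -0.036,  0.023]), 'effort': array([ -0.001, -56.304,   1.225, -19.373,   0.011,   0.002,  -0.   ]), 'tool_pos': array([0.207, 0.616, 0.253]), 'tool_rot': array([[-0.948,  0.319,  0.   ],
       [ 0.319,  0.948,  0.   ],
       [-0.   ,  0.   , -1.   ]]), 'contact_force': array([ 0.172, -0.353, -0.469]), 'moment': array([-0.048, -0.026,  0.017]), 'gripper_force': 0.0, 'finger_gap': 0.08569624357324614}
```

View pics/top0.png

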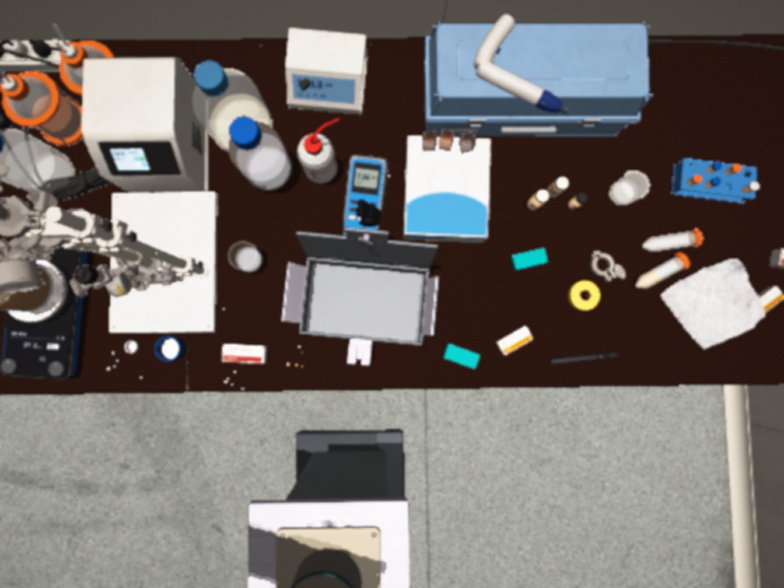

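View pics/side0.png

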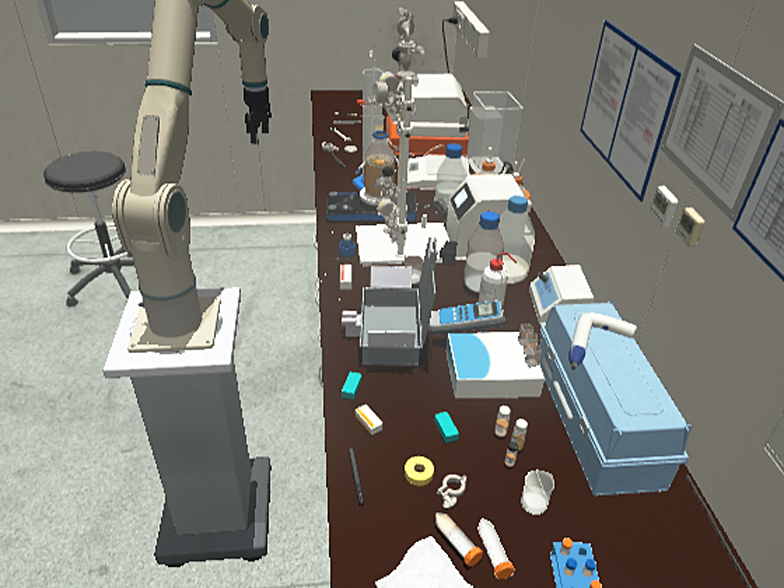

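The top view shows the open case at about (365,300)/1.4 and one white/red carton at (243,354)/1.4. There is a white/yellow carton at (515,340)/1.4. The turquoise boxes at (530,258) and (461,356) are look-alikes. Next is an enlarged crop with the carton masks.

Run:
```python
from h import *
np.set_printoptions(precision=4,suppress=True)
t=grab_frame('top');s=grab_frame('side')
cv2.imwrite('t0.png',t[:,:,::-1]);cv2.imwrite('s0.png',s[:,:,::-1])
a=cv2.resize(t[150:280,150:410],None,fx=3,fy=3,interpolation=cv2.INTER_CUBIC)[:, :780]
b=cv2.resize(s[170:320,215:345],None,fx=4,fy=4,interpolation=cv2.INTER_CUBIC)
cv2.imwrite('pics/cropt.png',a[:,:,::-1]);cv2.imwrite('pics/crops.png',b[:,:,::-1])
for c in('top','side'):
  for q,h in(('glass_a_center',.03),('strips_a_center',.022)):
    for r in trace(q,c):
      m=r['pixels'].astype(np.uint8); 
      (ct,_)=cv2.findContours(m,0,2)
      k=max(ct,key=len)[:,0,:]
      im=(t if c=='top' else s)[r['pixels']].mean(0)
      g=onplane(c,k,h if c=='top' else h*.75)[:,:2]
      rc=cv2.minAreaRect((g*1000).astype(np.float32))
      print(c,q,round(r['score'],2),r['box'],im.round(),np.round(rc[0],1),np.round(rc[1],1),round(rc[2],1))
  for q in('case','lid','knob','flap_l','flap_r'):
    for r in trace(q,c)[:2]: print(c,q,round(r['score'],2),r['box'])
```

```text
top glass_a_center 0.72 [156.6, 245.3, 35.2, 12.7] [232. 198. 193.] [450.3 161.9] [83.6 33.2] 89.2
top glass_a_center 0.7 [249.4, 143.1, 25.4, 18.5] [27. 34. 43.] [730.8 -86.9] [48.3 54.7] 89.3
top glass_a_center 0.19 [163.4, 176.6, 25.9, 18.2] [152. 144. 143.] [645.  160.3] [69.8 55.3] 62.7
top strips_a_center 0.84 [364.8, 177.2, 23.4, 15.5] [ 12. 182. 179.] [ 632.8 -410.9] [33.  73.1] 10.6
top strips_a_center 0.8 [316.9, 248.5, 24.7, 16.1] [ 17. 192. 188.] [ 438.6 -270. ] [70.8 31.9] 70.8
top strips_a_center 0.66 [349.9, 233.4, 29.4, 16.5] [230. 213. 181.] [ 469.7 -376.8] [32.8 68.9] 27.9
top case 0.93 [203.8, 141.0, 108.8, 122.8]
top lid 0.89 [211.9, 139.1, 100.0, 50.4]
top lid 0.64 [249.1, 140.8, 22.1, 33.0]
top knob 0.85 [252.8, 141.3, 21.0, 18.2]
top flap_l 0.81 [301.5, 196.8, 13.1, 41.8]
top flap_l 0.78 [202.5, 188.6, 17.2, 40.9]
top flap_r 0.81 [301.5, 196.8, 13.1, 41.8]
top flap_r 0.78 [202.5, 188.6, 17.2, 40.9]
side glass_a_center 0.66 [244.2, 189.1, 9.0, 15.6] [221. 204. 196.] [443.5 153.5] [111.3  28. ] 87.2
side strips_a_center 0.7 [308.9, 296.0, 19.4, 17.4] [ 37. 188. 182.] [ 626.9 -420.8] [36.7 78.1] 13.8
side strips_a_center 0.6 [255.0, 288.3, 17.0, 22.2] [212. 203. 172.] [ 462.5 -384.2] [39.  82.8] 31.4
side strips_a_center 0.59 [244.8, 264.2, 14.1, 22.3] [ 49. 189. 183.] [ 433.7 -277.2] [83.2 35.9] 70.0
side strips_a_center 0.18 [285.9, 180.6, 16.9, 23.7] [147. 144. 137.] [639.3 185.9] [145.9  53.6] 81.4
side case 0.9 [243.7, 173.0, 82.0, 91.1]
side lid 0.69 [240.9, 168.8, 17.4, 16.9]
side lid 0.67 [245.2, 174.6, 80.6, 87.0]
side knob 0.44 [314.5, 171.4, 12.5, 18.0]
side flap_l 0.71 [262.9, 235.1, 33.5, 11.2]
side flap_l 0.67 [244.7, 172.7, 80.5, 89.6]
side flap_r 0.71 [262.9, 235.1, 33.5, 11.2]
side flap_r 0.67 [244.7, 172.7, 80.5, 89.6]
```

View pics/cropt.png

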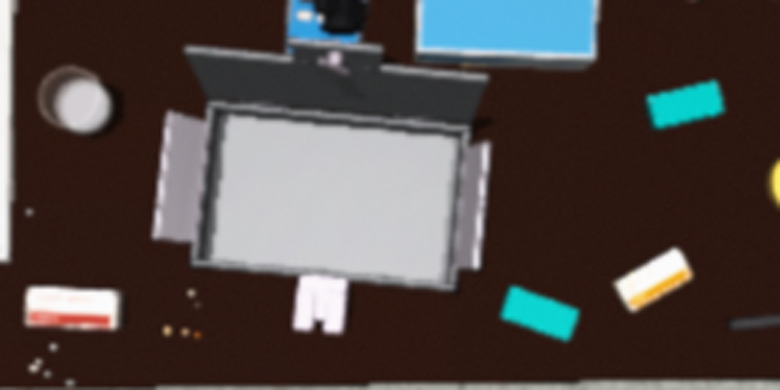

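View pics/crops.png

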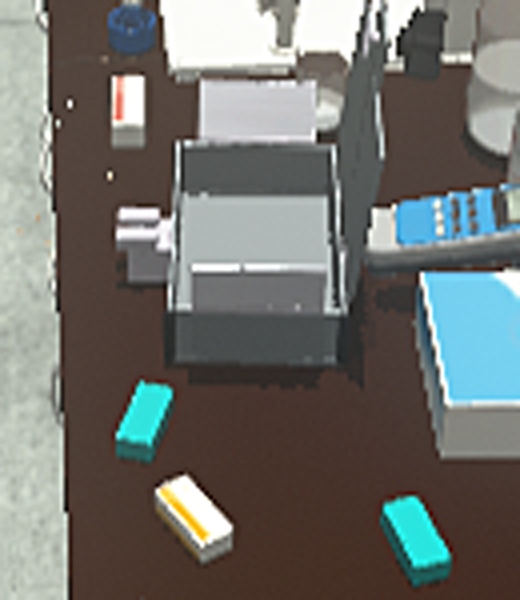

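The crops confirm white/red at top px (173,252) and white/yellow at (365,242) as the two cartons. The turquoise boxes at (376,185) and (329,256) are the look-alikes. I'll fit the case pose from its rim corners.

Run:
```python
from h import *
from scipy.optimize import least_squares
np.set_printoptions(precision=4,suppress=True)
T=150+np.array([[207,102],[193,265],[455,288],[470,125],[219,116],[209,262]])/3.
w=onplane('top',T[:4],.06);print(w)
# side: outer rim corners in crop: FL(178,143) BL(335,145), FR(168,312), BR(343,312); bottom front right(172,362), (338,360)
S=np.array([215,170])+np.array([[178,143],[335,145],[168,312],[343,312],[172,362],[338,362]])/4.
M=np.array([[75,120,60],[-75,120,60],[-75,-120,60],[75,-120,60]])/1000.
MS=np.array([[-75,120,60],[75,120,60],[-75,-120,60],[75,-120,60],[-75,-120,0],[75,-120,0]])/1000.
def W(p,m):
    c,s=np.cos(p[2]),np.sin(p[2]); return m@np.array([[c,-s,0],[s,c,0],[0,0,1]]).T+[p[0],p[1],0]
f=lambda p:np.r_[(proj('top',W(p,M))-T[:4]).ravel(),(proj('side',W(p,MS))-S).ravel()]
f1=lambda p:(proj('top',W(p,M))-T[:4]).ravel()
f2=lambda p:(proj('side',W(p,MS))-S).ravel()
for g in(f,f1,f2):
  r=least_squares(g,[.55,-.09,0]);print(r.x[:2],np.degrees(r.x[2]),r.fun.round(1))
```

```text
[[ 0.6348  0.0328  0.06  ]
 [ 0.4863  0.0458  0.06  ]
 [ 0.4623 -0.191   0.06  ]
 [ 0.6106 -0.2075  0.06  ]]
[ 0.5469 -0.0811] -6.04184045649953 [ 0.9  0.3 -0.1  0.5  0.6  1.   0.3  0.7 -0.4 -1.3  0.6 -1.   0.1 -1.3
  1.6 -0.5 -0.9 -0.4  1.8  0.4]
[ 0.5485 -0.08  ] -5.739444914561578 [ 0.3 -0.1 -0.4  0.1  0.3  0.1 -0.2 -0.2]
[ 0.5449 -0.0843] -6.183471113756272 [-0.7 -0.8  0.3 -0.5 -0.5 -0.7  1.1  0.2 -1.5  0.2  1.3  1.1]
```

```bash
cat >> h.py <<'E'
CX,CY,CA=.5475,-.081,np.radians(-5.9)
def c2w(x,y,z): # case mm -> world m
    c,s=np.cos(CA),np.sin(CA); return np.array([CX+(c*x-s*y)/1e3,CY+(s*x+c*y)/1e3,z/1e3])
def phi(): R=ctrl.read_state()['tool_rot']; return np.degrees(np.arctan2(R[1,1],R[0,1]))
def plan(pts,start=None,vmax=6.,wmax=10.):
    """pts: list of (x,y,z,phi); prints rows in tool axes"""
    p=np.r_[ctrl.read_state()['tool_pos'],phi()] if start is None else np.array(start,float)
    for q in pts:
        q=np.array(q,float); d=q-p; n=int(np.ceil(max(np.linalg.norm(d[:3])*100/vmax,abs(d[3])/wmax,1)-1e-6))
        rows=[]
        for i in range(n):
            a=np.radians(p[3]); s=d[:3]/n*100
            rows.append((round(-np.sin(a)*s[0]+np.cos(a)*s[1],2),round(np.cos(a)*s[0]+np.sin(a)*s[1],2),round(-s[2],2),round(-d[3]/n,1)))
            p=p+d/n
        print(q.round(3),n,'rows'); [print(' ',r) for r in rows]
E
python3 - <<'E'
from h import *
plan([(.36,.40,.22,40),(.45,.161,.10,0),(.45,.161,.03,0)])
E
```

```text
[ 0.36  0.4   0.22 40.  ] 5 rows
  (np.float64(-4.27), np.float64(-3.12), np.float64(0.67), np.float64(6.3))
  (np.float64(-4.59), np.float64(-2.63), np.float64(0.67), np.float64(6.3))
  (np.float64(-4.85), np.float64(-2.12), np.float64(0.67), np.float64(6.3))
  (np.float64(-5.05), np.float64(-1.57), np.float64(0.67), np.float64(6.3))
  (np.float64(-5.19), np.float64(-1.01), np.float64(0.67), np.float64(6.3))
[0.45  0.161 0.1   0.   ] 5 rows
  (np.float64(-4.82), np.float64(-1.69), np.float64(2.4), np.float64(8.0))
  (np.float64(-5.01), np.float64(-1.01), np.float64(2.4), np.float64(8.0))
  (np.float64(-5.1), np.float64(-0.3), np.float64(2.4), np.float64(8.0))
  (np.float64(-5.09), np.float64(0.41), np.float64(2.4), np.float64(8.0))
  (np.float64(-4.98), np.float64(1.12), np.float64(2.4), np.float64(8.0))
[0.45  0.161 0.03  0.   ] 2 rows
  (np.float64(0.0), np.float64(-0.0), np.float64(3.5), np.float64(-0.0))
  (np.float64(0.0), np.float64(-0.0), np.float64(3.5), np.float64(-0.0))
```

>>> servo_tool:
  plan:
    - {"tx":-4.3,"ty":-3.1,"tz":0.7,"yaw":6.3}
    - {"tx":-4.6,"ty":-2.6,"tz":0.7,"yaw":6.3}
    - {"tx":-4.8,"ty":-2.1,"tz":0.7,"yaw":6.3}
    - {"tx":-5.0,"ty":-1.6,"tz":0.7,"yaw":6.3}
    - {"tx":-5.2,"ty":-1.0,"tz":0.7,"yaw":6.3}
  jaw: 8.5
  grip_force: 50

```text
time_s: 2.08
tool_pos: [0.3606, 0.3996, 0.2184]
tool_rot: [[-0.639, 0.769, 0.001], [0.769, 0.639, 0.001], [0.0, 0.001, -1.0]]
contact_force: [0.9, 0.7, 0.3]
finger_gap: 0.0851
gripper_force: 0.0
```

>>> servo_tool:
  plan:
    - {"tx":-4.8,"ty":-1.7,"tz":2.4,"yaw":8}
    - {"tx":-5.0,"ty":-1.0,"tz":2.4,"yaw":8}
    - {"tx":-5.1,"ty":-0.3,"tz":2.4,"yaw":8}
    - {"tx":-5.1,"ty":0.4,"tz":2.4,"yaw":8}
    - {"tx":-5.0,"ty":1.1,"tz":2.4,"yaw":8}

```text
time_s: 2.7
tool_pos: [0.4498, 0.1604, 0.0978]
tool_rot: [[0.006, 1.0, 0.001], [1.0, -0.006, 0.0], [0.0, 0.001, -1.0]]
contact_force: [0.9, -0.2, 0.0]
finger_gap: 0.085
gripper_force: 0.0
```

>>> servo_tool:
  plan:
    - {}
    - {}

```text
invalid input
```

>>> servo_tool:
  plan:
    - {"tz":3.4}
    - {"tz":3.3}
    - {"tz":0}

```text
invalid input
```

>>> servo_tool:
  plan:
    - {"tz":0}
    - {"tz":0}
    - {"tz":0}
    - {"tz":0}
    - {"tz":0}
  jaw: 0

```text
invalid input
```

>>> servo_tool:
  plan:
    - {"tz":0}
    - {"tz":0}
    - {"tz":-5}
    - {"tz":-5}
    - {"tz":0}

```text
invalid input
```

Run:
```python
from h import *
a=np.degrees(CA)
plan([(*c2w(-10,50,135),a),(*c2w(-10,50,38),a)])
plan([(*c2w(-30,-40,160),a),(.465,-.379,.11,29),(.465,-.379,.028,29)],start=(*c2w(-10,50,135),a))
```

```text
[ 0.543 -0.03   0.135 -5.9  ] 4 rows
  (np.float64(-4.75), np.float64(2.35), np.float64(-0.93), np.float64(1.4))
  (np.float64(-4.69), np.float64(2.46), np.float64(-0.93), np.float64(1.4))
  (np.float64(-4.63), np.float64(2.58), np.float64(-0.93), np.float64(1.4))
  (np.float64(-4.57), np.float64(2.69), np.float64(-0.93), np.float64(1.4))
[ 0.543 -0.03   0.038 -5.9  ] 2 rows
  (np.float64(0.0), np.float64(0.0), np.float64(4.85), np.float64(-0.0))
  (np.float64(0.0), np.float64(0.0), np.float64(4.85), np.float64(-0.0))
[ 0.514 -0.118  0.16  -5.9  ] 2 rows
  (np.float64(-4.5), np.float64(-1.0), np.float64(-1.25), np.float64(-0.0))
  (np.float64(-4.5), np.float64(-1.0), np.float64(-1.25), np.float64(-0.0))
[ 0.465 -0.379  0.11  29.   ] 5 rows
  (np.float64(-5.3), np.float64(-0.43), np.float64(1.0), np.float64(-7.0))
  (np.float64(-5.21), np.float64(-1.07), np.float64(1.0), np.float64(-7.0))
  (np.float64(-5.04), np.float64(-1.69), np.float64(1.0), np.float64(-7.0))
  (np.float64(-4.79), np.float64(-2.29), np.float64(1.0), np.float64(-7.0))
  (np.float64(-4.48), np.float64(-2.86), np.float64(1.0), np.float64(-7.0))
[ 4.65e-01 -3.79e-01  2.80e-02  2.90e+01] 2 rows
  (np.float64(-0.0), np.float64(-0.0), np.float64(4.1), np.float64(-0.0))
  (np.float64(-0.0), np.float64(-0.0), np.float64(4.1), np.float64(-0.0))
```

All four keys are needed in every row.

>>> servo_tool:
  plan:
    - {"tx":0,"ty":0,"tz":3.4,"yaw":0}
    - {"tx":0,"ty":0,"tz":3.3,"yaw":0}
    - {"tx":0,"ty":0,"tz":0,"yaw":0}

```text
time_s: 3.08
tool_pos: [0.4477, 0.161, 0.0297]
tool_rot: [[0.003, 1.0, -0.004], [1.0, -0.003, -0.001], [-0.001, -0.004, -1.0]]
contact_force: [-0.6, -0.1, 0.4]
finger_gap: 0.0849
gripper_force: 0.0
```

>>> servo_tool:
  plan:
    - {"tx":0,"ty":0,"tz":0,"yaw":0}
    - {"tx":0,"ty":0,"tz":0,"yaw":0}
    - {"tx":0,"ty":0,"tz":0,"yaw":0}
    - {"tx":0,"ty":0,"tz":0,"yaw":0}
    - {"tx":0,"ty":0,"tz":0,"yaw":0}
  jaw: 0

```text
time_s: 3.7
tool_pos: [0.4497, 0.162, 0.0327]
tool_rot: [[0.002, 1.0, 0.002], [1.0, -0.002, 0.001], [0.001, 0.002, -1.0]]
contact_force: [-0.8, 0.1, 8.2]
finger_gap: 0.0334
gripper_force: 49.0
```

>>> servo_tool:
  plan:
    - {"tx":0,"ty":0,"tz":0,"yaw":0}
    - {"tx":0,"ty":0,"tz":0,"yaw":0}
    - {"tx":0,"ty":0,"tz":-5,"yaw":0}
    - {"tx":0,"ty":0,"tz":-5,"yaw":0}
    - {"tx":0,"ty":0,"tz":0,"yaw":0}

```text
time_s: 4.32
tool_pos: [0.4512, 0.1624, 0.1349]
tool_rot: [[0.001, 1.0, 0.008], [1.0, -0.002, 0.003], [0.003, 0.007, -1.0]]
contact_force: [-0.4, 0.3, 0.4]
finger_gap: 0.0331
gripper_force: 49.7
```

>>> servo_tool:
  plan:
    - {"tx":0,"ty":0,"tz":-5,"yaw":0}
    - {"tx":-4.8,"ty":2.3,"tz":-1.5,"yaw":1.5}
    - {"tx":-4.7,"ty":2.4,"tz":0,"yaw":1.5}
    - {"tx":-4.7,"ty":2.5,"tz":0,"yaw":1.5}
    - {"tx":-4.7,"ty":2.6,"tz":0,"yaw":1.4}

```text
time_s: 4.95
tool_pos: [0.5392, -0.0325, 0.1959]
tool_rot: [[0.105, 0.994, -0.0], [0.994, -0.105, 0.0], [0.0, -0.001, -1.0]]
contact_force: [0.3, -0.7, -0.7]
finger_gap: 0.0331
gripper_force: 49.5
```

>>> servo_tool:
  plan:
    - {"tx":0,"ty":0,"tz":4,"yaw":0}
    - {"tx":0,"ty":0,"tz":4,"yaw":0}
    - {"tx":0,"ty":0,"tz":0,"yaw":0}

```text
time_s: 5.32
tool_pos: [0.5363, -0.0312, 0.1136]
tool_rot: [[0.105, 0.994, -0.007], [0.994, -0.105, 0.001], [-0.0, -0.007, -1.0]]
contact_force: [-1.7, 0.9, -0.7]
finger_gap: 0.0331
gripper_force: 49.6
```

Run:
```python
from h import *
save('place1','side',(200,130,160,160),3.5)
plan([(*c2w(-10,50,41),np.degrees(CA))])
```

```text
[ 0.543 -0.03   0.041 -5.9  ] 2 rows
  (np.float64(0.08), np.float64(0.23), np.float64(3.72), np.float64(-0.1))
  (np.float64(0.08), np.float64(0.23), np.float64(3.72), np.float64(-0.1))
```

View pics/place1.png

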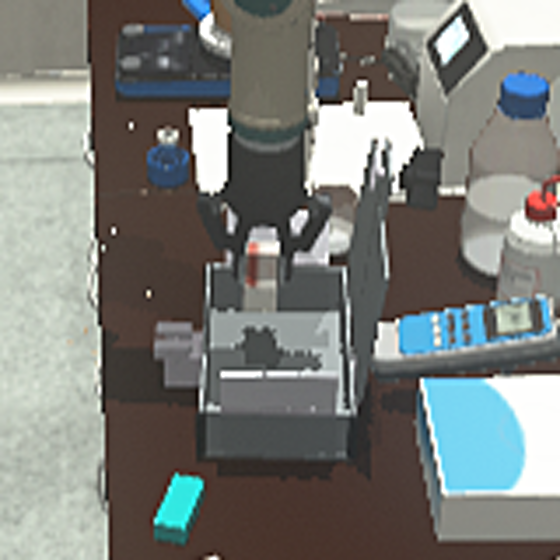

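The carton is held over the left half of the case at about (262,275), clear of the walls, so I'll lower and release it.

>>> servo_tool:
  plan:
    - {"tx":0.1,"ty":0.2,"tz":3.6,"yaw":0}
    - {"tx":0,"ty":0.2,"tz":3,"yaw":0}
    - {"tx":0,"ty":0,"tz":0.6,"yaw":0}
    - {"tx":0,"ty":0,"tz":0,"yaw":0}

```text
time_s: 5.88
tool_pos: [0.5438, -0.0309, 0.0455]
tool_rot: [[0.105, 0.995, 0.001], [0.995, -0.105, -0.0], [-0.0, 0.001, -1.0]]
contact_force: [-0.3, -0.4, -0.2]
finger_gap: 0.033
gripper_force: 49.6
```

>>> servo_tool:
  plan:
    - {"tx":0,"ty":0,"tz":0,"yaw":0}
    - {"tx":0,"ty":0,"tz":0,"yaw":0}
    - {"tx":0,"ty":0,"tz":0,"yaw":0}
    - {"tx":0,"ty":0,"tz":0,"yaw":0}
  jaw: 5.6

```text
time_s: 6.38
tool_pos: [0.5432, -0.0308, 0.0445]
tool_rot: [[0.105, 0.995, 0.0], [0.995, -0.105, 0.0], [0.0, 0.0, -1.0]]
contact_force: [0.6, -0.2, 0.3]
finger_gap: 0.0562
gripper_force: 0.0
```

>>> servo_tool:
  plan:
    - {"tx":0,"ty":0,"tz":-3,"yaw":0}
    - {"tx":0,"ty":0,"tz":-6,"yaw":0}
    - {"tx":0,"ty":0,"tz":-5,"yaw":0}

```text
time_s: 6.75
tool_pos: [0.5431, -0.031, 0.1861]
tool_rot: [[0.105, 0.994, 0.0], [0.994, -0.105, -0.0], [-0.0, 0.0, -1.0]]
contact_force: [1.3, -0.1, 0.6]
finger_gap: 0.056
gripper_force: 0.0
```

Run:
```python
from h import *
plan([(.50,-.20,.18,0),(.465,-.379,.11,29)])
for r in trace('strips_a_center','top'):
      k=max(cv2.findContours(r['pixels'].astype(np.uint8),0,2)[0],key=len)[:,0,:]
      rc=cv2.minAreaRect((onplane('top',k,.022)[:,:2]*1000).astype(np.float32))
      print(r['score'],r['box'],rc)
```

```text
[ 0.5  -0.2   0.18  0.  ] 3 rows
  (np.float64(-5.75), np.float64(-0.84), np.float64(0.2), np.float64(-2.0))
  (np.float64(-5.72), np.float64(-1.04), np.float64(0.2), np.float64(-2.0))
  (np.float64(-5.68), np.float64(-1.24), np.float64(0.2), np.float64(-2.0))
[ 0.465 -0.379  0.11  29.   ] 4 rows
  (np.float64(-4.48), np.float64(-0.87), np.float64(1.75), np.float64(-7.2))
  (np.float64(-4.33), np.float64(-1.43), np.float64(1.75), np.float64(-7.2))
  (np.float64(-4.11), np.float64(-1.97), np.float64(1.75), np.float64(-7.2))
  (np.float64(-3.83), np.float64(-2.47), np.float64(1.75), np.float64(-7.2))
0.84 [364.8, 177.2, 23.4, 15.5] ((632.7534790039062, -410.8782958984375), (33.046730041503906, 73.06795501708984), 10.64271354675293)
0.8 [316.9, 248.5, 24.7, 16.1] ((438.62042236328125, -269.969482421875), (70.7733154296875, 31.88347053527832), 70.81365966796875)
0.66 [349.9, 233.4, 29.4, 16.5] ((469.7255554199219, -376.8304748535156), (32.76042175292969, 68.9158706665039), 27.871700286865234)
```

Run:
```python
from h import *
for c,h in(('top',.022),('side',.0165)):
  im=grab_frame(c)
  for q in('strips_a_center','glass_a_center'):
   for r in trace(q,c):
      k=max(cv2.findContours(r['pixels'].astype(np.uint8),0,2)[0],key=len)[:,0,:]
      rc=cv2.minAreaRect((onplane(c,k,h)[:,:2]*1000).astype(np.float32))
      print(c,q,round(r['score'],2),r['box'],im[r['pixels']].mean(0).round(),np.round(rc[0]),np.round(rc[1]),round(rc[2]))
```

```text
top strips_a_center 0.62 [314.1, 247.6, 27.9, 15.9] [ 18. 184. 180.] [ 441. -269.] [73. 35.] 70
top strips_a_center 0.6 [350.7, 231.8, 27.3, 22.0] [227. 209. 177.] [ 469. -377.] [34. 70.] 30
top strips_a_center 0.57 [367.1, 177.1, 24.5, 14.9] [ 11. 192. 189.] [ 633. -412.] [31. 71.] 12
top glass_a_center 0.43 [350.3, 229.9, 26.3, 23.5] [224. 206. 174.] [ 469. -376.] [34. 71.] 28
side strips_a_center 0.78 [255.9, 289.8, 15.0, 19.8] [214. 206. 174.] [ 462. -384.] [40. 80.] 29
side strips_a_center 0.78 [246.7, 265.1, 11.7, 19.9] [ 50. 192. 187.] [ 435. -275.] [81. 37.] 71
side strips_a_center 0.61 [310.6, 294.0, 17.2, 22.7] [ 40. 186. 180.] [ 627. -420.] [38. 83.] 12
side glass_a_center 0.56 [271.2, 216.3, 12.2, 21.3] [173. 159. 150.] [540. -24.] [119.  37.] 81
```

>>> servo_tool:
  plan:
    - {"tx":-5.8,"ty":-0.8,"tz":0.2,"yaw":-2}
    - {"tx":-5.7,"ty":-1.0,"tz":0.2,"yaw":-2}
    - {"tx":-5.7,"ty":-1.2,"tz":0.2,"yaw":-2}
  jaw: 8.5

```text
time_s: 7.48
tool_pos: [0.4999, -0.2015, 0.1767]
tool_rot: [[-0.002, 1.0, -0.003], [1.0, 0.002, 0.001], [0.001, -0.003, -1.0]]
contact_force: [1.5, 0.9, 0.3]
finger_gap: 0.0851
gripper_force: 0.0
```

>>> servo_tool:
  plan:
    - {"tx":-4.5,"ty":-0.8,"tz":1.7,"yaw":-7.2}
    - {"tx":-4.3,"ty":-1.4,"tz":1.7,"yaw":-7.2}
    - {"tx":-4.1,"ty":-1.9,"tz":1.7,"yaw":-7.2}
    - {"tx":-3.7,"ty":-2.4,"tz":1.7,"yaw":-7.2}

```text
time_s: 7.98
tool_pos: [0.4665, -0.3783, 0.108]
tool_rot: [[-0.485, 0.875, -0.002], [0.875, 0.485, 0.002], [0.003, -0.001, -1.0]]
contact_force: [0.1, -0.5, -0.5]
finger_gap: 0.0848
gripper_force: 0.0
```

>>> servo_tool:
  plan:
    - {"tx":0,"ty":0,"tz":4,"yaw":0}
    - {"tx":0,"ty":0,"tz":3.3,"yaw":0}
    - {"tx":0,"ty":0,"tz":0,"yaw":0}

```text
time_s: 8.35
tool_pos: [0.465, -0.3756, 0.0336]
tool_rot: [[-0.481, 0.877, -0.006], [0.877, 0.481, 0.005], [0.008, -0.003, -1.0]]
contact_force: [-0.5, 0.7, 0.7]
finger_gap: 0.0847
gripper_force: 0.0
```

>>> servo_tool:
  plan:
    - {"tx":0,"ty":0,"tz":0,"yaw":0}
    - {"tx":0,"ty":0,"tz":0,"yaw":0}
    - {"tx":0,"ty":0,"tz":0,"yaw":0}
    - {"tx":0,"ty":0,"tz":0,"yaw":0}
    - {"tx":0,"ty":0,"tz":0,"yaw":0}
  jaw: 0

```text
time_s: 8.98
tool_pos: [0.4684, -0.3779, 0.0388]
tool_rot: [[-0.482, 0.876, 0.002], [0.876, 0.482, -0.001], [-0.002, 0.001, -1.0]]
contact_force: [-0.3, 0.7, 4.6]
finger_gap: 0.028
gripper_force: 49.3
```

>>> servo_tool:
  plan:
    - {"tx":0,"ty":0,"tz":0,"yaw":0}
    - {"tx":0,"ty":0,"tz":-5,"yaw":0}
    - {"tx":0,"ty":0,"tz":-6,"yaw":0}
    - {"tx":0,"ty":0,"tz":-6,"yaw":0}
    - {"tx":0,"ty":0,"tz":0,"yaw":0}

```text
time_s: 9.6
tool_pos: [0.4703, -0.3797, 0.2132]
tool_rot: [[-0.482, 0.876, 0.009], [0.876, 0.482, -0.007], [-0.011, 0.005, -1.0]]
contact_force: [0.3, -0.4, -1.2]
finger_gap: 0.0276
gripper_force: 49.6
```

Run:
```python
from h import *
plan([(*c2w(-10,-45,200),np.degrees(CA))])
```

```text
[ 0.533 -0.125  0.2   -5.9  ] 5 rows
  (np.float64(3.87), np.float64(3.55), np.float64(0.26), np.float64(6.9))
  (np.float64(4.27), np.float64(3.06), np.float64(0.26), np.float64(6.9))
  (np.float64(4.6), np.float64(2.52), np.float64(0.26), np.float64(6.9))
  (np.float64(4.88), np.float64(1.95), np.float64(0.26), np.float64(6.9))
  (np.float64(5.08), np.float64(1.35), np.float64(0.26), np.float64(6.9))
```

>>> servo_tool:
  plan:
    - {"tx":3.9,"ty":3.5,"tz":0.2,"yaw":6.9}
    - {"tx":4.3,"ty":3.1,"tz":0.2,"yaw":6.9}
    - {"tx":4.6,"ty":2.5,"tz":0.2,"yaw":6.9}
    - {"tx":4.9,"ty":2.0,"tz":0.2,"yaw":6.9}
    - {"tx":5.1,"ty":1.4,"tz":0.2,"yaw":6.9}

```text
time_s: 10.22
tool_pos: [0.53, -0.1195, 0.1966]
tool_rot: [[0.103, 0.995, -0.001], [0.995, -0.103, 0.0], [0.0, -0.001, -1.0]]
contact_force: [0.3, 0.1, -0.4]
finger_gap: 0.0279
gripper_force: 49.6
```

>>> servo_tool:
  plan:
    - {"tx":0,"ty":0,"tz":4,"yaw":0}
    - {"tx":0,"ty":0,"tz":4,"yaw":0}
    - {"tx":0,"ty":0,"tz":0,"yaw":0}
    - {"tx":0,"ty":0,"tz":0,"yaw":0}

```text
time_s: 10.72
tool_pos: [0.5307, -0.122, 0.118]
tool_rot: [[0.1, 0.995, 0.001], [0.995, -0.1, -0.0], [-0.0, 0.001, -1.0]]
contact_force: [0.6, -0.5, 0.4]
finger_gap: 0.0277
gripper_force: 49.6
```

Run:
```python
from h import *
save('place2','side',(200,130,160,160),3.5)
plan([(*c2w(-10,-45,48),np.degrees(CA))])
```

```text
[ 0.533 -0.125  0.048 -5.9  ] 2 rows
  (np.float64(-0.12), np.float64(0.1), np.float64(3.53), np.float64(0.1))
  (np.float64(-0.12), np.float64(0.1), np.float64(3.53), np.float64(0.1))
```

View pics/place2.png

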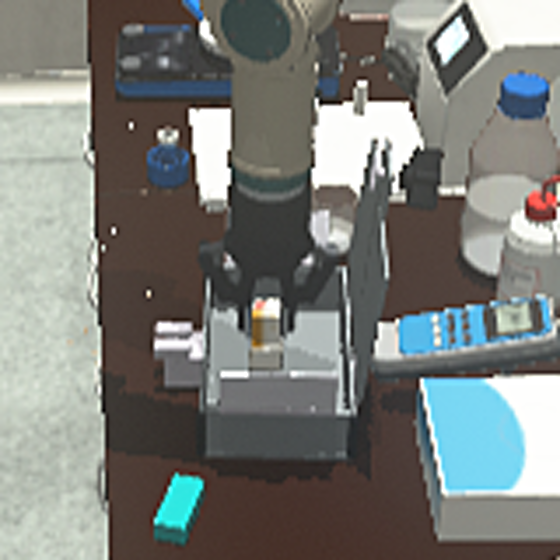

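The strips carton is over the case with the jaws at about (265,300). Lower and release it, then go to the left flap.

>>> servo_tool:
  plan:
    - {"tx":-0.1,"ty":0.1,"tz":3.5,"yaw":0}
    - {"tx":0,"ty":0,"tz":3,"yaw":0}
    - {"tx":0,"ty":0,"tz":0.5,"yaw":0}
    - {"tx":0,"ty":0,"tz":0,"yaw":0}

```text
time_s: 11.28
tool_pos: [0.5321, -0.123, 0.0485]
tool_rot: [[0.1, 0.995, 0.002], [0.995, -0.1, -0.0], [-0.0, 0.002, -1.0]]
contact_force: [0.1, -0.1, -1.0]
finger_gap: 0.0274
gripper_force: 49.6
```

>>> servo_tool:
  plan:
    - {"tx":0,"ty":0,"tz":0,"yaw":0}
    - {"tx":0,"ty":0,"tz":0,"yaw":0}
    - {"tx":0,"ty":0,"tz":0,"yaw":0}
    - {"tx":0,"ty":0,"tz":0,"yaw":0}
  jaw: 5.6

```text
time_s: 11.78
tool_pos: [0.5314, -0.1225, 0.0475]
tool_rot: [[0.099, 0.995, 0.0], [0.995, -0.099, -0.0], [0.0, 0.0, -1.0]]
contact_force: [-0.3, 0.1, -0.1]
finger_gap: 0.0562
gripper_force: 0.0
```

>>> servo_tool:
  plan:
    - {"tx":0,"ty":0,"tz":-3,"yaw":0}
    - {"tx":0,"ty":0,"tz":-6,"yaw":0}
    - {"tx":0,"ty":0,"tz":-6,"yaw":0}
    - {"tx":0,"ty":0,"tz":-2.5,"yaw":0}

```text
time_s: 12.28
tool_pos: [0.5326, -0.1231, 0.2258]
tool_rot: [[0.1, 0.995, 0.005], [0.995, -0.1, -0.001], [-0.0, 0.005, -1.0]]
contact_force: [0.7, -0.4, -1.0]
finger_gap: 0.0558
gripper_force: 0.0
```

Run:
```python
from h import *
a=np.degrees(CA)
plan([(*c2w(-20,200,225),a),(*c2w(-20,200,120),a),(*c2w(-20,100,120),a),(*c2w(-20,72,108),a)])
t=grab_frame('top')
for q,z in(('glass_a_center',.02),('strips_a_center',.016),('beaker',0)):
  for r in trace(q,'top'):
    ys,xs=np.nonzero(r['pixels']); w=onplane('top',[xs.mean(),ys.mean()],z)[0]
    d=w[:2]-[CX,CY]; c,s=np.cos(CA),np.sin(CA)
    print(q,round(r['score'],2),w.round(3),'case',np.round([(c*d[0]+s*d[1])*1e3,(-s*d[0]+c*d[1])*1e3]),t[r['pixels']].mean(0).round())
```

```text
[ 0.548  0.12   0.225 -5.9  ] 5 rows
  (np.float64(4.87), np.float64(-0.17), np.float64(0.02), np.float64(0.0))
  (np.float64(4.87), np.float64(-0.18), np.float64(0.02), np.float64(0.0))
  (np.float64(4.87), np.float64(-0.18), np.float64(0.02), np.float64(0.0))
  (np.float64(4.87), np.float64(-0.18), np.float64(0.02), np.float64(0.0))
  (np.float64(4.87), np.float64(-0.19), np.float64(0.02), np.float64(0.0))
[ 0.548  0.12   0.12  -5.9  ] 2 rows
  (np.float64(0.0), np.float64(-0.0), np.float64(5.25), np.float64(0.0))
  (np.float64(0.0), np.float64(-0.0), np.float64(5.25), np.float64(0.0))
[ 0.538  0.021  0.12  -5.9  ] 2 rows
  (np.float64(-5.0), np.float64(-0.0), np.float64(-0.0), np.float64(-0.0))
  (np.float64(-5.0), np.float64(-0.0), np.float64(-0.0), np.float64(-0.0))
[ 0.535 -0.007  0.108 -5.9  ] 1 rows
  (np.float64(-2.8), np.float64(-0.0), np.float64(1.2), np.float64(-0.0))
strips_a_center 0.67 [ 0.439 -0.27   0.016] case [ -88. -199.] [ 16. 197. 193.]
strips_a_center 0.57 [ 0.633 -0.413  0.016] case [ 119. -322.] [ 13. 183. 180.]
beaker 0.93 [0.649 0.169 0.   ] case [ 75. 259.] [159. 151. 151.]
beaker 0.53 [ 0.559 -0.528  0.   ] case [  57. -443.] [220. 205.  96.]
beaker 0.52 [ 0.734 -0.086  0.   ] case [186.  14.] [25. 29. 34.]
beaker 0.52 [ 0.431 -0.522  0.   ] case [ -70. -451.] [55. 51. 51.]
beaker 0.38 [ 0.615 -0.025  0.   ] case [61. 63.] [113. 112. 116.]
```

>>> servo_tool:
  plan:
    - {"tx":4.9,"ty":-0.2,"tz":0,"yaw":0}
    - {"tx":4.9,"ty":-0.2,"tz":0,"yaw":0}
    - {"tx":4.9,"ty":-0.2,"tz":0,"yaw":0}
    - {"tx":4.8,"ty":-0.2,"tz":0,"yaw":0}
    - {"tx":4.8,"ty":-0.2,"tz":0,"yaw":0}
  jaw: 0
  grip_force: 20

```text
time_s: 13.1
tool_pos: [0.5444, 0.1216, 0.2203]
tool_rot: [[0.1, 0.995, -0.003], [0.995, -0.1, -0.001], [-0.001, -0.003, -1.0]]
contact_force: [0.7, 0.3, -0.3]
finger_gap: 0.0004
gripper_force: 0.0
```

>>> servo_tool:
  plan:
    - {"tx":0,"ty":0,"tz":5.2,"yaw":0}
    - {"tx":0,"ty":0,"tz":5.2,"yaw":0}
    - {"tx":0,"ty":0,"tz":0,"yaw":0}

```text
time_s: 13.48
tool_pos: [0.5413, 0.1195, 0.1137]
tool_rot: [[0.1, 0.995, -0.011], [0.995, -0.1, -0.003], [-0.004, -0.011, -1.0]]
contact_force: [-1.3, -1.1, 0.4]
finger_gap: -0.0
gripper_force: 0.0
```

Run:
```python
from h import *
a=grab_frame('side')[130:290,200:360]; b=grab_frame('top')[150:270,170:330]
a=cv2.resize(a,None,fx=2.4,fy=2.4,interpolation=2);b=cv2.resize(b,None,fx=2.5,fy=2.4*160/150*1.25,interpolation=2)
b=cv2.resize(b,(400,a.shape[0]));cv2.imwrite('pics/fl.png',np.hstack([a,b])[:,:,::-1])
print(ctrl.read_state()['tool_pos'])
```

```text
[0.54540464 0.11964941 0.11813355]
```

View pics/fl.png

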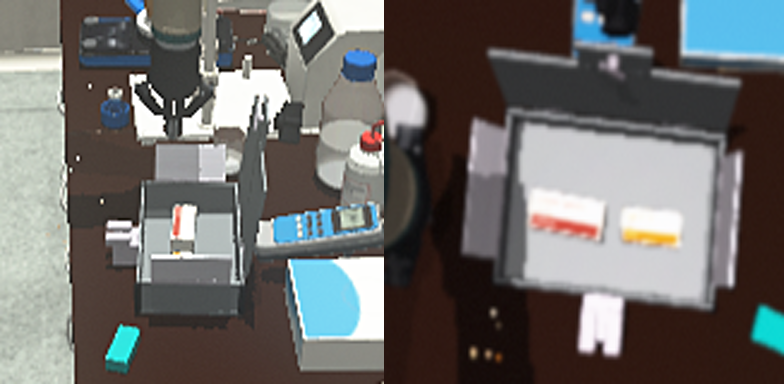

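Both cartons lie flat in the case at right-hand (565,215) and (652,227). The gripper is outside the left flap. I'll push the flap in.

>>> servo_tool:
  plan:
    - {"tx":-4,"ty":0,"tz":0,"yaw":0}
    - {"tx":-2,"ty":0,"tz":0,"yaw":0}
    - {"tx":-2,"ty":0,"tz":0,"yaw":0}
    - {"tx":-2,"ty":0,"tz":0,"yaw":0}

```text
time_s: 14.08
tool_pos: [0.5372, 0.0204, 0.1208]
tool_rot: [[0.1, 0.995, 0.005], [0.995, -0.1, 0.001], [0.002, 0.004, -1.0]]
contact_force: [-0.2, 1.1, 0.2]
finger_gap: 0.0001
gripper_force: 0.4
```

>>> servo_tool:
  plan:
    - {"tx":-1,"ty":0,"tz":0.3,"yaw":0}
    - {"tx":-1,"ty":0,"tz":0.5,"yaw":0}
    - {"tx":-0.8,"ty":0,"tz":0.5,"yaw":0}
    - {"tx":0,"ty":0,"tz":0,"yaw":0}

```text
time_s: 14.58
tool_pos: [0.5324, -0.0078, 0.1048]
tool_rot: [[0.1, 0.995, -0.001], [0.995, -0.1, -0.0], [-0.0, -0.001, -1.0]]
contact_force: [-0.9, 0.7, -0.5]
finger_gap: 0.0003
gripper_force: 0.0
```

>>> servo_tool:
  plan:
    - {"tx":0,"ty":0,"tz":0.2,"yaw":0}
    - {"tx":0,"ty":0,"tz":0.2,"yaw":0}
    - {"tx":0,"ty":0,"tz":0,"yaw":0}

```text
time_s: 14.95
tool_pos: [0.5327, -0.0067, 0.1011]
tool_rot: [[0.099, 0.995, -0.0], [0.995, -0.099, 0.0], [0.0, -0.0, -1.0]]
contact_force: [0.6, -0.1, -0.3]
finger_gap: 0.0001
gripper_force: 0.0
```

>>> servo_tool:
  plan:
    - {"tx":0,"ty":0,"tz":0.3,"yaw":0}
    - {"tx":0,"ty":0,"tz":0,"yaw":0}

```text
time_s: 15.2
tool_pos: [0.5327, -0.007, 0.0981]
tool_rot: [[0.099, 0.995, -0.0], [0.995, -0.099, 0.0], [0.0, -0.0, -1.0]]
contact_force: [0.5, 0.6, 0.9]
finger_gap: -0.0002
gripper_force: 0.0
```

>>> servo_tool:
  plan:
    - {"tx":0,"ty":0,"tz":0.3,"yaw":0}
    - {"tx":0,"ty":0,"tz":0,"yaw":0}

```text
time_s: 15.45
tool_pos: [0.5327, -0.0071, 0.0951]
tool_rot: [[0.1, 0.995, -0.0], [0.995, -0.1, 0.0], [0.0, -0.0, -1.0]]
contact_force: [-0.5, 0.1, -0.0]
finger_gap: 0.0
gripper_force: 0.0
```

Run:
```python
from h import *
s=ctrl.read_state();print(s['tool_pos'],s['contact_force'])
save('fl2','side',(225,150,120,120),4)
```

```text
[ 0.53265548 -0.00707557  0.09505882] [-0.51937511  0.11259767 -0.03026419]
```

View pics/fl2.png

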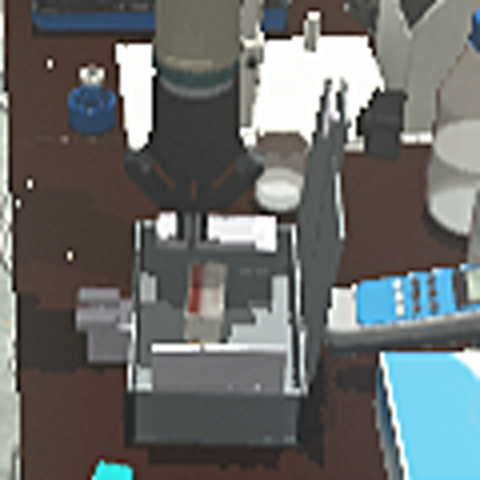

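The left flap is now leaning inward, at about (220,230) in the crop. I'll keep pressing until it makes contact.

>>> servo_tool:
  plan:
    - {"tx":0,"ty":0,"tz":0.3,"yaw":0}
    - {"tx":0,"ty":0,"tz":0,"yaw":0}

```text
time_s: 15.75
tool_pos: [0.5327, -0.0071, 0.0921]
tool_rot: [[0.1, 0.995, -0.0], [0.995, -0.1, 0.0], [0.0, -0.0, -1.0]]
contact_force: [0.4, -0.7, -0.3]
finger_gap: 0.0001
gripper_force: 0.0
```

>>> servo_tool:
  plan:
    - {"tx":0,"ty":0,"tz":0.3,"yaw":0}
    - {"tx":0,"ty":0,"tz":0,"yaw":0}

```text
time_s: 16.0
tool_pos: [0.5326, -0.0071, 0.089]
tool_rot: [[0.1, 0.995, -0.0], [0.995, -0.1, 0.0], [0.0, -0.0, -1.0]]
contact_force: [-0.4, -0.5, -0.7]
finger_gap: -0.0002
gripper_force: 0.0
```

>>> servo_tool:
  plan:
    - {"tx":0,"ty":0,"tz":0.2,"yaw":0}
    - {"tx":0,"ty":0,"tz":0,"yaw":0}

```text
time_s: 16.25
tool_pos: [0.5327, -0.0071, 0.0872]
tool_rot: [[0.1, 0.995, -0.0], [0.995, -0.1, 0.0], [0.0, -0.0, -1.0]]
contact_force: [-0.5, 0.8, 0.8]
finger_gap: -0.0002
gripper_force: 0.0
```

>>> servo_tool:
  plan:
    - {"tx":0,"ty":0,"tz":0.2,"yaw":0}
    - {"tx":0,"ty":0,"tz":0,"yaw":0}

```text
time_s: 16.5
tool_pos: [0.5329, -0.0072, 0.0866]
tool_rot: [[0.1, 0.995, 0.001], [0.995, -0.1, 0.001], [0.001, 0.0, -1.0]]
contact_force: [-2.6, -0.2, 13.3]
finger_gap: -0.0
gripper_force: 6.8
```

>>> servo_tool:
  plan:
    - {"tx":0,"ty":0,"tz":0.2,"yaw":0}
    - {"tx":0,"ty":0,"tz":0,"yaw":0}

```text
time_s: 16.75
tool_pos: [0.533, -0.0072, 0.0861]
tool_rot: [[0.1, 0.995, 0.001], [0.995, -0.1, 0.001], [0.001, 0.001, -1.0]]
contact_force: [-6.2, 0.6, 28.2]
finger_gap: -0.0001
gripper_force: 14.0
```

Run:
```python
from h import *
s=ctrl.read_state();print(s['tool_pos'],s['contact_force'])
a=grab_frame('side')[170:250,230:330]; b=grab_frame('top')[160:260,190:330]
a=cv2.resize(a,(480,384),interpolation=2);b=cv2.resize(b,(320,228),interpolation=2)
b=np.vstack([b,np.zeros((384-228,320,3),np.uint8)]);cv2.imwrite('pics/fl3.png',np.hstack([a,b])[:,:,::-1])
```

```text
[ 0.53296373 -0.00721002  0.08613495] [-6.17011576  0.58108928 28.23507125]
```

View pics/fl3.png

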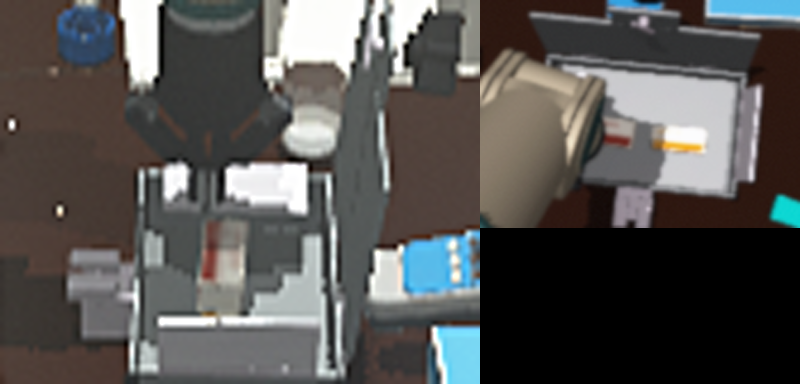

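Left flap is flat: contact at TCP z 0.0866 puts the tip at 65 mm. Now the right flap.

Run:
```python
from h import *
a=np.degrees(CA); a=-5.7
p=c2w(-20,72,86)
plan([(*c2w(-20,60,210),a),(*c2w(-20,-195,210),a),(*c2w(-20,-195,115),a),(*c2w(-20,-100,115),a),(*c2w(-20,-72,100),a)])
```

```text
[ 0.534 -0.019  0.21  -5.7  ] 3 rows
  (np.float64(-0.4), np.float64(0.07), np.float64(-4.13), np.float64(-0.0))
  (np.float64(-0.4), np.float64(0.07), np.float64(-4.13), np.float64(-0.0))
  (np.float64(-0.4), np.float64(0.07), np.float64(-4.13), np.float64(-0.0))
[ 0.508 -0.273  0.21  -5.7  ] 5 rows
  (np.float64(-5.1), np.float64(-0.02), np.float64(-0.0), np.float64(-0.0))
  (np.float64(-5.1), np.float64(-0.02), np.float64(-0.0), np.float64(-0.0))
  (np.float64(-5.1), np.float64(-0.02), np.float64(-0.0), np.float64(-0.0))
  (np.float64(-5.1), np.float64(-0.02), np.float64(-0.0), np.float64(-0.0))
  (np.float64(-5.1), np.float64(-0.02), np.float64(-0.0), np.float64(-0.0))
[ 0.508 -0.273  0.115 -5.7  ] 2 rows
  (np.float64(0.0), np.float64(0.0), np.float64(4.75), np.float64(-0.0))
  (np.float64(0.0), np.float64(0.0), np.float64(4.75), np.float64(-0.0))
[ 0.517 -0.178  0.115 -5.7  ] 2 rows
  (np.float64(4.75), np.float64(0.02), np.float64(0.0), np.float64(-0.0))
  (np.float64(4.75), np.float64(0.02), np.float64(0.0), np.float64(-0.0))
[ 0.52  -0.151  0.1   -5.7  ] 1 rows
  (np.float64(2.8), np.float64(0.01), np.float64(1.5), np.float64(-0.0))
```

>>> servo_tool:
  plan:
    - {"tx":-0.3,"ty":0.1,"tz":-4.2,"yaw":0}
    - {"tx":-0.4,"ty":0.1,"tz":-4.2,"yaw":0}
    - {"tx":-0.4,"ty":0.1,"tz":-4.2,"yaw":0}

```text
time_s: 17.23
tool_pos: [0.5345, -0.0184, 0.2106]
tool_rot: [[0.1, 0.995, -0.0], [0.995, -0.1, 0.0], [0.0, -0.0, -1.0]]
contact_force: [0.2, 0.6, -0.6]
finger_gap: -0.0
gripper_force: 0.0
```

>>> servo_tool:
  plan:
    - {"tx":-5.1,"ty":0,"tz":0,"yaw":0}
    - {"tx":-5.1,"ty":0,"tz":0,"yaw":0}
    - {"tx":-5.1,"ty":0,"tz":0,"yaw":0}
    - {"tx":-5.1,"ty":0,"tz":0,"yaw":0}
    - {"tx":-5.1,"ty":0,"tz":0,"yaw":0}

```text
time_s: 17.85
tool_pos: [0.509, -0.2735, 0.2092]
tool_rot: [[0.099, 0.995, 0.0], [0.995, -0.099, 0.0], [0.0, 0.0, -1.0]]
contact_force: [1.0, -0.6, 0.0]
finger_gap: -0.0001
gripper_force: 0.0
```

>>> servo_tool:
  plan:
    - {"tx":0,"ty":0,"tz":4.7,"yaw":0}
    - {"tx":0,"ty":0,"tz":4.7,"yaw":0}
    - {"tx":0,"ty":0,"tz":0,"yaw":0}

```text
time_s: 18.23
tool_pos: [0.5068, -0.2707, 0.1123]
tool_rot: [[0.1, 0.995, -0.007], [0.995, -0.1, 0.004], [0.003, -0.007, -1.0]]
contact_force: [0.8, 0.3, 0.5]
finger_gap: 0.0
gripper_force: 0.0
```

>>> servo_tool:
  plan:
    - {"tx":3.5,"ty":0,"tz":0,"yaw":0}
    - {"tx":2,"ty":0,"tz":0,"yaw":0}
    - {"tx":2,"ty":0,"tz":0,"yaw":0}
    - {"tx":2,"ty":0,"tz":0,"yaw":0}

```text
time_s: 18.73
tool_pos: [0.5198, -0.1778, 0.117]
tool_rot: [[0.099, 0.995, 0.003], [0.995, -0.099, -0.002], [-0.002, 0.003, -1.0]]
contact_force: [0.4, -1.5, 0.7]
finger_gap: 0.0001
gripper_force: 0.5
```

>>> servo_tool:
  plan:
    - {"tx":1,"ty":0,"tz":0.4,"yaw":0}
    - {"tx":1,"ty":0,"tz":0.5,"yaw":0}
    - {"tx":0.8,"ty":0,"tz":0.6,"yaw":0}
    - {"tx":0,"ty":0,"tz":0.5,"yaw":0}
    - {"tx":0,"ty":0,"tz":0,"yaw":0}

```text
time_s: 19.35
tool_pos: [0.5211, -0.1499, 0.0947]
tool_rot: [[0.1, 0.995, -0.001], [0.995, -0.1, 0.0], [0.0, -0.001, -1.0]]
contact_force: [0.7, -0.5, -0.1]
finger_gap: -0.0001
gripper_force: 0.0
```

>>> servo_tool:
  plan:
    - {"tx":0,"ty":0,"tz":0.4,"yaw":0}
    - {"tx":0,"ty":0,"tz":0.4,"yaw":0}
    - {"tx":0,"ty":0,"tz":0,"yaw":0}

```text
time_s: 19.73
tool_pos: [0.5215, -0.15, 0.0871]
tool_rot: [[0.1, 0.995, -0.0], [0.995, -0.1, -0.0], [-0.0, -0.0, -1.0]]
contact_force: [-0.5, 0.1, 0.6]
finger_gap: 0.0006
gripper_force: 0.0
```

>>> servo_tool:
  plan:
    - {"tx":0,"ty":0,"tz":0.1,"yaw":0}
    - {"tx":0,"ty":0,"tz":0,"yaw":0}
    - {"tx":0,"ty":0,"tz":0,"yaw":0}

```text
time_s: 20.1
tool_pos: [0.5215, -0.15, 0.0869]
tool_rot: [[0.1, 0.995, 0.0], [0.995, -0.1, -0.0], [0.0, 0.0, -1.0]]
contact_force: [-1.3, 0.1, 5.4]
finger_gap: -0.0002
gripper_force: 3.4
```

>>> servo_tool:
  plan:
    - {"tx":0,"ty":0,"tz":-4,"yaw":0}
    - {"tx":-3,"ty":-3,"tz":-5,"yaw":0}
    - {"tx":-4,"ty":-3,"tz":-5,"yaw":0}
    - {"tx":-4,"ty":-3,"tz":0,"yaw":0}
    - {"tx":0,"ty":0,"tz":0,"yaw":0}

```text
time_s: 20.72
tool_pos: [0.4235, -0.2481, 0.2191]
tool_rot: [[0.107, 0.994, -0.0], [0.994, -0.107, -0.002], [-0.002, 0.0, -1.0]]
contact_force: [0.1, 0.4, 1.3]
finger_gap: 0.0001
gripper_force: 0.0
```

Run:
```python
from h import *
s=ctrl.read_state();print(s['tool_pos'],s['contact_force'])
a=grab_frame('side')[150:250,230:340]; b=grab_frame('top')[130:250,190:330]
a=cv2.resize(a,(440,400),interpolation=2);b=cv2.resize(b,(360,308),interpolation=2)
b=np.vstack([b,np.zeros((400-308,360,3),np.uint8)]);cv2.imwrite('pics/fr.png',np.hstack([a,b])[:,:,::-1])
for c in('top','side'):
  for q in('lid','knob'):
    for r in trace(q,c)[:2]:
      ys,xs=np.nonzero(r['pixels']);print(c,q,r['score'],r['box'],xs.mean(),ys.mean())
  print(c,[(r['at'],r['score']) for r in landmark_of('knob_grip',c)])
```

```text
[ 0.42350562 -0.2480851   0.21905838] [0.0688347  0.36966263 1.26921716]
top lid 0.74 [213.5, 142.5, 96.1, 46.9] 262.18522167487686 173.58669950738917
top knob 0.54 [250.2, 141.2, 25.6, 20.4] 261.9852941176471 152.0735294117647
top [([262.4, 148.8], 0.83)]
side lid 0.64 [299.7, 170.8, 22.9, 68.7] 308.72739726027396 197.07671232876712
side knob 0.59 [245.3, 172.2, 82.8, 90.9] 284.86549890522366 224.9928057553957
side knob 0.56 [312.8, 170.3, 12.7, 16.6] 320.0157068062827 179.717277486911
side [([319.3, 179.4], 0.73)]
```

View pics/fr.png

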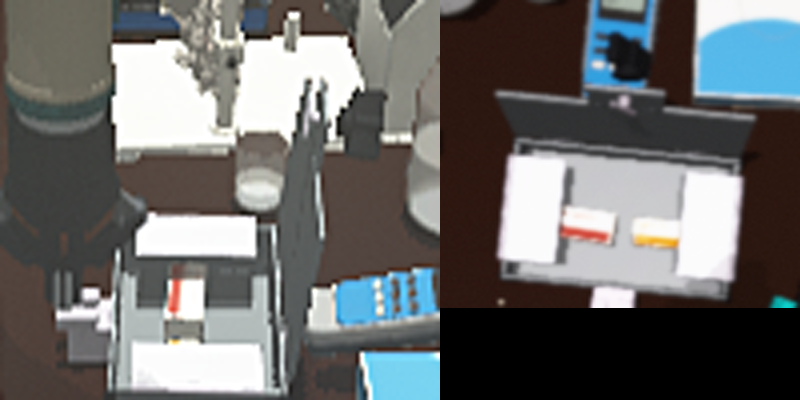

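Both flaps are flat, seen as white panels at (535,210) and (710,225) on the right-hand view. I'll triangulate the knob to get the lid angle.

Run:
```python
from h import *
from scipy.optimize import least_squares
o=lambda P:np.r_[(proj('top',P)-[262.4,148.8]).ravel(),(proj('side',P)-[319.5,179.5]).ravel()]
r=least_squares(o,[.66,-.09,.25]);P=r.x
d=P[:2]-[CX,CY];c,s=np.cos(CA),np.sin(CA)
print(P,r.fun,'case',(c*d[0]+s*d[1])*1e3,(-s*d[0]+c*d[1])*1e3,P[2]*1e3)
for t in(90,95,100,105,110):
  a=np.radians(t); print(t,77-182*np.cos(a)+35*np.sin(a),72+182*np.sin(a)+35*np.cos(a))
plan([(.45,-.24,.32,-6),(*c2w(150,-95,320),-6),(*c2w(150,-95,212),-6)])
```

```text
[ 0.68221814 -0.09085814  0.25037845] [-0.18719736  2.12802291  3.02654938 -0.48758755] case 135.0178522557895 4.042097794590064 250.37844946656384
90 111.99999999999999 254.0
95 127.7291596132849 250.25698405652963
100 143.0722396908086 245.1573248298793
105 157.9124701287762 238.7398338060222
110 172.1369078127785 231.05335196663694
[ 0.45 -0.24  0.32 -6.  ] 2 rows
  (np.float64(0.3), np.float64(1.12), np.float64(-5.11), np.float64(0.2))
  (np.float64(0.31), np.float64(1.12), np.float64(-5.11), np.float64(0.2))
[ 0.687 -0.191  0.32  -6.   ] 5 rows
  (np.float64(1.47), np.float64(4.61), np.float64(-0.0), np.float64(-0.0))
  (np.float64(1.47), np.float64(4.61), np.float64(-0.0), np.float64(-0.0))
  (np.float64(1.47), np.float64(4.61), np.float64(-0.0), np.float64(-0.0))
  (np.float64(1.47), np.float64(4.61), np.float64(-0.0), np.float64(-0.0))
  (np.float64(1.47), np.float64(4.61), np.float64(-0.0), np.float64(-0.0))
[ 0.687 -0.191  0.212 -6.   ] 2 rows
  (np.float64(0.0), np.float64(-0.0), np.float64(5.4), np.float64(-0.0))
  (np.float64(0.0), np.float64(-0.0), np.float64(5.4), np.float64(-0.0))
```

>>> servo_tool:
  plan:
    - {"tx":0.3,"ty":1.1,"tz":-5.1,"yaw":0}
    - {"tx":0.3,"ty":1.1,"tz":-5.1,"yaw":0}

```text
time_s: 21.38
tool_pos: [0.4492, -0.2402, 0.3209]
tool_rot: [[0.099, 0.995, -0.002], [0.995, -0.099, 0.0], [0.0, -0.002, -1.0]]
contact_force: [0.9, 0.8, -0.2]
finger_gap: 0.0003
gripper_force: 0.0
```

>>> servo_tool:
  plan:
    - {"tx":1.4,"ty":4.6,"tz":0,"yaw":0}
    - {"tx":1.4,"ty":4.6,"tz":0,"yaw":0}
    - {"tx":1.4,"ty":4.6,"tz":0,"yaw":0}
    - {"tx":1.4,"ty":4.6,"tz":0,"yaw":0}
    - {"tx":1.4,"ty":4.6,"tz":0,"yaw":0}

```text
time_s: 22.0
tool_pos: [0.6865, -0.1928, 0.3196]
tool_rot: [[0.098, 0.995, -0.001], [0.995, -0.098, 0.0], [0.0, -0.001, -1.0]]
contact_force: [-0.4, -0.1, -0.2]
finger_gap: -0.0
gripper_force: 0.0
```

>>> servo_tool:
  plan:
    - {"tx":0,"ty":0,"tz":4,"yaw":0}
    - {"tx":0,"ty":0,"tz":4,"yaw":0}
    - {"tx":0,"ty":0,"tz":2.8,"yaw":0}
    - {"tx":0,"ty":0,"tz":0,"yaw":0}

```text
time_s: 22.5
tool_pos: [0.6834, -0.1927, 0.209]
tool_rot: [[0.099, 0.995, -0.006], [0.995, -0.099, 0.002], [0.001, -0.006, -1.0]]
contact_force: [-0.0, -0.7, -0.4]
finger_gap: 0.0003
gripper_force: 0.0
```

Run:
```python
from h import *
s=ctrl.read_state();print(s['tool_pos'],s['contact_force'])
save('lid1','side',(230,90,160,160),3.5)
plan([(*c2w(75,-95,212),-6),(*c2w(20,-95,192),-6)])
```

```text
[ 0.68339451 -0.19268262  0.20896779] [-0.04626211 -0.71193676 -0.41422828]
[ 0.612 -0.183  0.212 -6.   ] 2 rows
  (np.float64(0.15), np.float64(-3.65), np.float64(-0.04), np.float64(0.2))
  (np.float64(0.14), np.float64(-3.65), np.float64(-0.04), np.float64(0.2))
[ 0.558 -0.178  0.192 -6.   ] 1 rows
  (np.float64(-0.01), np.float64(-5.5), np.float64(2.0), np.float64(-0.0))
```

View pics/lid1.png

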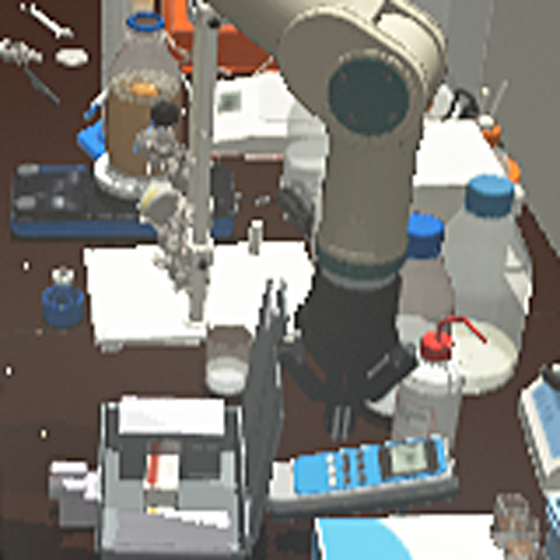

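The fingers are behind the lid at about (340,415), with a gap in front of them. I'll push the lid toward the robot.

>>> servo_tool:
  plan:
    - {"tx":0.1,"ty":-2.5,"tz":0,"yaw":0}
    - {"tx":0.1,"ty":-2,"tz":0,"yaw":0}
    - {"tx":0,"ty":-1.5,"tz":0,"yaw":0}
    - {"tx":0,"ty":-1.5,"tz":0,"yaw":0}

```text
time_s: 23.05
tool_pos: [0.6124, -0.185, 0.2148]
tool_rot: [[0.099, 0.995, 0.006], [0.995, -0.099, -0.002], [-0.001, 0.007, -1.0]]
contact_force: [2.3, 0.1, -0.6]
finger_gap: 0.0003
gripper_force: 1.1
```

>>> servo_tool:
  plan:
    - {"tx":0,"ty":-1.5,"tz":0.3,"yaw":0}
    - {"tx":0,"ty":-1.5,"tz":0.5,"yaw":0}
    - {"tx":0,"ty":-1.5,"tz":0.6,"yaw":0}
    - {"tx":0,"ty":-1.5,"tz":0.6,"yaw":0}

```text
time_s: 23.55
tool_pos: [0.5528, -0.1791, 0.1945]
tool_rot: [[0.099, 0.995, 0.006], [0.995, -0.099, -0.001], [-0.001, 0.006, -1.0]]
contact_force: [1.2, -0.4, 0.2]
finger_gap: -0.0005
gripper_force: 0.6
```

Run:
```python
from h import *
for c in('top','side'):
  grab_frame(c)
  for q in('lid','knob'):
    for r in trace(q,c)[:2]: print(c,q,round(r['score'],2),r['box'])
  print(c,[(r['at'],r['score']) for r in landmark_of('knob_grip',c)])
for t in(30,45,60,70,80,90):
  a=np.radians(t); P=c2w(77-182*np.cos(a)+35*np.sin(a),0,72+182*np.sin(a)+35*np.cos(a));print(t,proj('top',P).round(),proj('side',P).round())
```

```text
top lid 0.57 [208.7, 179.9, 73.2, 53.9]
top knob 0.72 [246.4, 203.0, 24.1, 29.7]
top [([254.3, 212.8], 0.53)]
side lid 0.6 [261.6, 177.0, 41.0, 66.1]
side knob 0.6 [269.3, 174.4, 6.3, 16.1]
side [([273.6, 187.1], 0.48)]
30 [[257. 238.]] [[262. 193.]]
45 [[258. 222.]] [[273. 185.]]
60 [[259. 203.]] [[286. 180.]]
70 [[260. 188.]] [[296. 178.]]
80 [[262. 174.]] [[306. 178.]]
90 [[263. 161.]] [[316. 179.]]
```

The lid is at about 50° and should sink on its own now. I'll lift away and let it go down.

>>> servo_tool:
  plan:
    - {"tx":0,"ty":0,"tz":-4,"yaw":0}
    - {"tx":0,"ty":0,"tz":-5,"yaw":0}
    - {"tx":0,"ty":0,"tz":0,"yaw":0}
    - {"tx":0,"ty":0,"tz":0,"yaw":0}
    - {"tx":0,"ty":0,"tz":0,"yaw":0}

```text
time_s: 24.58
tool_pos: [0.5501, -0.1783, 0.2809]
tool_rot: [[0.099, 0.995, -0.003], [0.995, -0.099, 0.001], [0.001, -0.003, -1.0]]
contact_force: [-0.1, -0.9, 0.1]
finger_gap: -0.0002
gripper_force: 0.0
```

>>> servo_tool:
  plan:
    - {"tx":-6,"ty":-2,"tz":0,"yaw":0}
    - {"tx":-6,"ty":-2,"tz":0,"yaw":0}
    - {"tx":0,"ty":0,"tz":0,"yaw":0}
    - {"tx":0,"ty":0,"tz":0,"yaw":0}
    - {"tx":0,"ty":0,"tz":0,"yaw":0}
  jaw: 4

```text
time_s: 25.2
tool_pos: [0.5003, -0.2909, 0.2814]
tool_rot: [[0.097, 0.995, -0.001], [0.995, -0.097, 0.001], [0.001, -0.001, -1.0]]
contact_force: [-0.3, 0.7, 0.3]
finger_gap: 0.0399
gripper_force: 0.0
```

>>> servo_tool:
  plan:
    - {"tx":0,"ty":0,"tz":0,"yaw":0}
    - {"tx":0,"ty":0,"tz":0,"yaw":0}
    - {"tx":0,"ty":0,"tz":0,"yaw":0}
    - {"tx":0,"ty":0,"tz":0,"yaw":0}
    - {"tx":0,"ty":0,"tz":0,"yaw":0}

```text
time_s: 25.82
tool_pos: [0.4996, -0.2928, 0.2822]
tool_rot: [[0.099, 0.995, -0.0], [0.995, -0.099, 0.0], [0.0, -0.0, -1.0]]
contact_force: [-0.7, -0.2, -1.2]
finger_gap: 0.0399
gripper_force: 0.0
```

>>> servo_tool:
  plan:
    - {"tx":0,"ty":0,"tz":0,"yaw":0}
    - {"tx":0,"ty":0,"tz":0,"yaw":0}
    - {"tx":0,"ty":0,"tz":0,"yaw":0}
    - {"tx":0,"ty":0,"tz":0,"yaw":0}
    - {"tx":0,"ty":0,"tz":0,"yaw":0}

```text
time_s: 26.45
tool_pos: [0.4996, -0.2928, 0.2821]
tool_rot: [[0.1, 0.995, -0.0], [0.995, -0.1, 0.0], [0.0, -0.0, -1.0]]
contact_force: [-0.2, 0.2, 0.1]
finger_gap: 0.0396
gripper_force: 0.0
```

Run:
```python
from h import *
a=grab_frame('side'); b=grab_frame('top')
a=cv2.resize(a[170:250,220:320],(400,320),interpolation=2);b=cv2.resize(b[170:250,210:310],(400,320),interpolation=2)
cv2.imwrite('pics/k1.png',np.hstack([a,b])[:,:,::-1])
for c in('top','side'):
  for r in trace('knob',c)[:2]: print(c,round(r['score'],2),r['box'])
  print(c,[(r['at'],r['score']) for r in landmark_of('knob_grip',c)])
P=c2w(-105,0,107);print(P,proj('top',P),proj('side',P))
```

```text
top [([254.6, 252.6], 0.72)]
side 0.51 [241.5, 208.5, 16.2, 10.5]
side [([250.5, 212.6], 0.46)]
[ 0.4430562  -0.07020678  0.107     ] [[256.58547885 254.23098155]] [[249.70730377 213.46526131]]
```

View pics/k1.png

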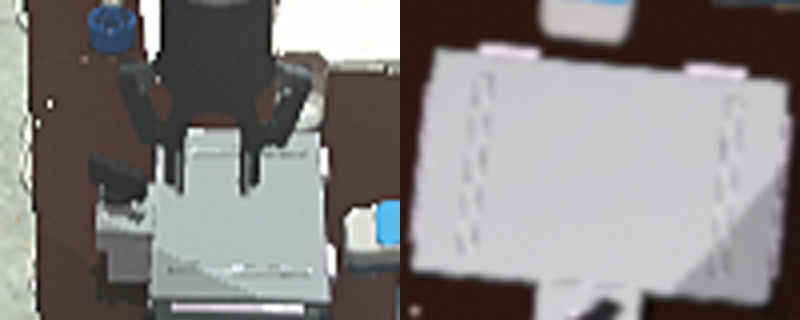

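The lid is shut over the flaps. The knob is at top px (255,253), so I'll look closely at the wing angle.

Run:
```python
from h import *
a=grab_frame('side'); b=grab_frame('top')
A=cv2.resize(a[195:235,230:270],(400,400),interpolation=2);B=cv2.resize(b[234:274,236:276],(400,400),interpolation=2)
cv2.imwrite('pics/k2.png',np.hstack([A,B])[:,:,::-1])
for c in ('top','side'):
 for t in range(-10,91,20):
  g=np.radians(t); e=np.array([[-29*np.cos(g),29*np.sin(g)],[29*np.cos(g),-29*np.sin(g)]])
  print(c,t,[((proj(c,c2w(-105+v[0],v[1],121.5))[0]-([236,234] if c=='top' else [230,195]))*10).round() for v in e])
for c in('top','side'):
  r=trace('knob',c)
  for x in r[:2]: print(c,x['score'],x['box'])
```

```text
top -10 [array([213., 318.]), array([195.,  91.])]
top 10 [array([174., 314.]), array([234.,  94.])]
top 30 [array([138., 297.]), array([269., 111.])]
top 50 [array([110., 269.]), array([297., 139.])]
top 70 [array([ 94., 233.]), array([313., 175.])]
top 90 [array([ 91., 194.]), array([317., 214.])]
side -10 [array([113., 158.]), array([280., 144.])]
side 10 [array([114., 141.]), array([279., 161.])]
side 30 [array([126., 125.]), array([268., 177.])]
side 50 [array([146., 112.]), array([249., 191.])]
side 70 [array([171., 104.]), array([223., 199.])]
side 90 [array([200., 102.]), array([193., 202.])]
top 0.73 [107.7, 237.6, 20.5, 22.2]
top 0.6 [247.0, 244.5, 18.6, 17.3]
```

View pics/k2.png

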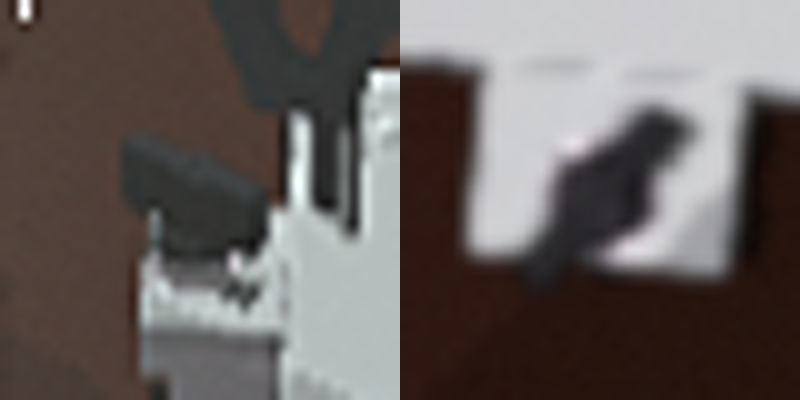

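The wing runs from (140,275) to (275,125) in the top crop, which puts the knob at about 35°. To grasp across it I need φ≈49°. Thread start is at φ≈84° and the clockwise stop at φ≈1°.

Run:
```python
from h import *
k=c2w(-105,0,0)
plan([(k[0],k[1],.18,49),(k[0],k[1],.11,49)])
```

```text
[ 0.443 -0.07   0.18  49.   ] 6 rows
  (np.float64(3.6), np.float64(-1.31), np.float64(1.7), np.float64(-9.1))
  (np.float64(3.76), np.float64(-0.72), np.float64(1.7), np.float64(-9.1))
  (np.float64(3.83), np.float64(-0.11), np.float64(1.7), np.float64(-9.1))
  (np.float64(3.8), np.float64(0.49), np.float64(1.7), np.float64(-9.1))
  (np.float64(3.67), np.float64(1.09), np.float64(1.7), np.float64(-9.1))
  (np.float64(3.45), np.float64(1.66), np.float64(1.7), np.float64(-9.1))
[ 0.443 -0.07   0.11  49.   ] 2 rows
  (np.float64(-0.0), np.float64(0.0), np.float64(3.5), np.float64(-0.0))
  (np.float64(-0.0), np.float64(0.0), np.float64(3.5), np.float64(-0.0))
```

>>> servo_tool:
  plan:
    - {"tx":3.6,"ty":-1.3,"tz":1.5,"yaw":-9.1}
    - {"tx":3.8,"ty":-0.7,"tz":1.5,"yaw":-9.1}
    - {"tx":3.8,"ty":-0.1,"tz":1.5,"yaw":-9.1}
    - {"tx":3.8,"ty":0.5,"tz":1.5,"yaw":-9.1}
    - {"tx":3.7,"ty":1.1,"tz":1.5,"yaw":-9.1}
  jaw: 5

```text
time_s: 27.58
tool_pos: [0.4529, -0.1056, 0.207]
tool_rot: [[-0.644, 0.765, 0.001], [0.765, 0.644, -0.0], [-0.001, 0.001, -1.0]]
contact_force: [-0.7, 0.2, -1.1]
finger_gap: 0.0502
gripper_force: 0.0
```

>>> servo_tool:
  plan:
    - {"tx":3.4,"ty":1.7,"tz":1.5,"yaw":-9.1}
    - {"tx":0,"ty":0,"tz":0,"yaw":0}
    - {"tx":0,"ty":0,"tz":0,"yaw":0}

```text
time_s: 27.95
tool_pos: [0.4449, -0.0703, 0.1924]
tool_rot: [[-0.753, 0.658, 0.001], [0.658, 0.753, -0.001], [-0.001, 0.0, -1.0]]
contact_force: [-0.1, -0.4, 0.0]
finger_gap: 0.05
gripper_force: 0.0
```

Run:
```python
from h import *
k=c2w(-105,0,0)
print(ctrl.read_state()['tool_pos'],phi());plan([(k[0],k[1],.11,49)])
```

```text
[ 0.44487975 -0.07029355  0.19244569] 48.814537410223814
[ 0.443 -0.07   0.11  49.   ] 2 rows
  (np.float64(0.07), np.float64(-0.06), np.float64(4.12), np.float64(-0.1))
  (np.float64(0.07), np.float64(-0.06), np.float64(4.12), np.float64(-0.1))
```

>>> servo_tool:
  plan:
    - {"tx":0.1,"ty":-0.1,"tz":4,"yaw":0}
    - {"tx":0,"ty":0,"tz":3,"yaw":0}
    - {"tx":0,"ty":0,"tz":1.2,"yaw":0}
    - {"tx":0,"ty":0,"tz":0,"yaw":0}

```text
time_s: 28.45
tool_pos: [0.443, -0.0706, 0.11]
tool_rot: [[-0.752, 0.659, -0.001], [0.659, 0.752, -0.0], [0.0, -0.001, -1.0]]
contact_force: [0.7, 0.4, -0.3]
finger_gap: 0.0501
gripper_force: 0.0
```

>>> servo_tool:
  plan:
    - {"tx":0,"ty":0,"tz":0,"yaw":0}
    - {"tx":0,"ty":0,"tz":0,"yaw":0}
    - {"tx":0,"ty":0,"tz":0,"yaw":0}
    - {"tx":0,"ty":0,"tz":0,"yaw":0}
    - {"tx":0,"ty":0,"tz":0,"yaw":0}
  jaw: 0
  grip_force: 30

```text
time_s: 29.08
tool_pos: [0.4455, -0.0684, 0.1117]
tool_rot: [[-0.755, 0.656, 0.006], [0.656, 0.755, 0.001], [-0.004, 0.005, -1.0]]
contact_force: [2.9, 4.1, 3.3]
finger_gap: 0.0257
gripper_force: 29.3
```

>>> servo_tool:
  plan:
    - {"tx":0,"ty":0,"tz":0,"yaw":0}
    - {"tx":0,"ty":0,"tz":0,"yaw":0}

```text
time_s: 29.32
tool_pos: [0.4456, -0.0684, 0.1117]
tool_rot: [[-0.755, 0.656, 0.006], [0.656, 0.755, 0.001], [-0.004, 0.005, -1.0]]
contact_force: [3.0, 3.4, 3.0]
finger_gap: 0.0253
gripper_force: 29.3
```

The gap is 25 mm rather than 12, so I'll look at what is being gripped.

Run:
```python
from h import *
a=grab_frame('side'); b=grab_frame('top')
A=cv2.resize(a[165:245,215:295],(400,400),interpolation=2);B=cv2.resize(b[214:294,206:286],(400,400),interpolation=2)
cv2.imwrite('pics/k3.png',np.hstack([A,B])[:,:,::-1]); s=ctrl.read_state(); print(s['moment'],s['contact_force'],s['finger_gap'])
```

```text
[ 1.0531256  -0.55478619 -0.06033428] [1.50727    3.71335418 3.09069021] 0.025442029110991332
```

View pics/k3.png

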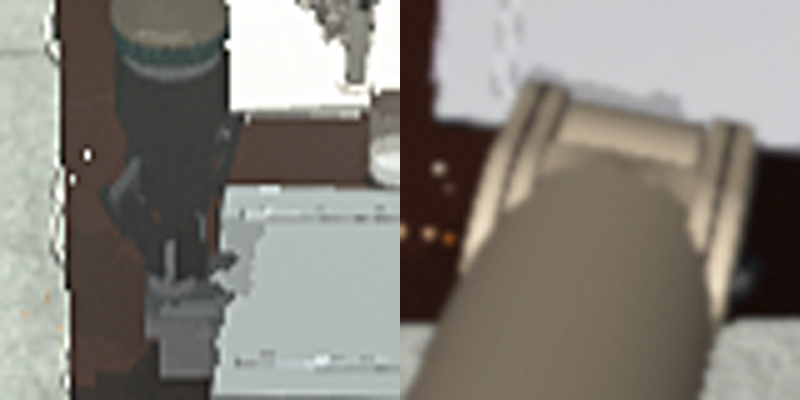

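No views are left, so I'll work from readings. The jaws are probably on the hub below the wing, so I'll open, raise 9 mm and regrip.

>>> servo_tool:
  plan:
    - {"tx":0,"ty":0,"tz":0,"yaw":0}
    - {"tx":0,"ty":0,"tz":0,"yaw":0}
    - {"tx":0,"ty":0,"tz":0,"yaw":0}
    - {"tx":0,"ty":0,"tz":-0.9,"yaw":0}
    - {"tx":0,"ty":0,"tz":0,"yaw":0}
  jaw: 5

```text
time_s: 30.05
tool_pos: [0.4433, -0.0699, 0.1198]
tool_rot: [[-0.753, 0.658, 0.001], [0.658, 0.753, -0.0], [-0.001, 0.001, -1.0]]
contact_force: [-0.4, 0.2, 0.5]
finger_gap: 0.0502
gripper_force: 0.0
```

>>> servo_tool:
  plan:
    - {"tx":0,"ty":0,"tz":0,"yaw":0}
    - {"tx":0,"ty":0,"tz":0,"yaw":0}
    - {"tx":0,"ty":0,"tz":0,"yaw":0}
    - {"tx":0,"ty":0,"tz":0,"yaw":0}
    - {"tx":0,"ty":0,"tz":0,"yaw":0}
  jaw: 0
  grip_force: 30

```text
time_s: 30.68
tool_pos: [0.4446, -0.0679, 0.1194]
tool_rot: [[-0.755, 0.656, 0.003], [0.656, 0.755, 0.002], [-0.001, 0.003, -1.0]]
contact_force: [2.8, 5.6, 1.7]
finger_gap: 0.0111
gripper_force: 35.0
```

Run:
```python
from h import *
s=ctrl.read_state(); print(s['tool_pos'],s['moment'],s['contact_force'],s['finger_gap'],phi())
k=c2w(-105,0,0); print(k)
```

```text
[ 0.44458538 -0.0679327   0.11942105] [ 1.15402121 -0.48608603 -0.0170383 ] [2.79422318 5.55839461 1.66060127] 0.011133240581268977 48.998107731774404
[ 0.4430562  -0.07020678  0.        ]
```

It now grips the plate (11 mm gap). I'll relieve the side force before turning.

>>> servo_tool:
  plan:
    - {"tx":0,"ty":0.2,"tz":0,"yaw":0}
    - {"tx":0,"ty":0,"tz":0,"yaw":0}
    - {"tx":0,"ty":0,"tz":0,"yaw":0}

```text
time_s: 31.05
tool_pos: [0.4447, -0.0678, 0.1194]
tool_rot: [[-0.754, 0.657, 0.001], [0.657, 0.754, 0.0], [-0.0, 0.001, -1.0]]
contact_force: [0.8, 3.1, 6.0]
finger_gap: 0.0113
gripper_force: 35.4
```

>>> servo_tool:
  plan:
    - {"tx":0,"ty":0,"tz":0,"yaw":-5}
    - {"tx":0,"ty":0,"tz":0,"yaw":-5}
    - {"tx":0,"ty":0,"tz":0,"yaw":0}
    - {"tx":0,"ty":0,"tz":0,"yaw":0}

```text
time_s: 31.55
tool_pos: [0.4449, -0.0677, 0.1193]
tool_rot: [[-0.856, 0.517, 0.001], [0.517, 0.856, 0.001], [-0.001, 0.001, -1.0]]
contact_force: [1.5, 4.9, 6.3]
finger_gap: 0.0114
gripper_force: 35.4
```

Run:
```python
from h import *
s=ctrl.read_state(); print(s['tool_pos'],s['moment'],s['contact_force'],s['finger_gap'],phi())
```

```text
[ 0.44488888 -0.06766096  0.11934857] [ 1.06350108 -0.35622741  0.01713041] [1.53017686 4.9363871  6.2548286 ] 0.011442082256204885 58.83593544896187
```

>>> servo_tool:
  plan:
    - {"tx":0,"ty":0.1,"tz":0,"yaw":-6}
    - {"tx":0,"ty":0,"tz":0,"yaw":-6}
    - {"tx":0,"ty":0,"tz":0,"yaw":-6}
    - {"tx":0,"ty":0,"tz":0,"yaw":0}
    - {"tx":0,"ty":0,"tz":0,"yaw":0}

```text
time_s: 32.17
tool_pos: [0.4452, -0.0672, 0.119]
tool_rot: [[-0.973, 0.229, 0.001], [0.229, 0.973, 0.0], [-0.001, 0.0, -1.0]]
contact_force: [2.4, 4.6, -1.1]
finger_gap: 0.0114
gripper_force: 34.6
```

>>> servo_tool:
  plan:
    - {"tx":0,"ty":0,"tz":0,"yaw":-3}
    - {"tx":0,"ty":0,"tz":0,"yaw":-3}
    - {"tx":0,"ty":0,"tz":0,"yaw":-3}
    - {"tx":0,"ty":0,"tz":0,"yaw":0}
    - {"tx":0,"ty":0,"tz":0,"yaw":0}

```text
time_s: 32.8
tool_pos: [0.4452, -0.0669, 0.1191]
tool_rot: [[-0.997, 0.072, 0.001], [0.072, 0.997, 0.0], [-0.001, 0.0, -1.0]]
contact_force: [3.0, 4.6, 0.2]
finger_gap: 0.0114
gripper_force: 34.7
```

Run:
```python
from h import *
s=ctrl.read_state(); print(s['tool_pos'],s['moment'],s['contact_force'],s['finger_gap'],phi())
```

```text
[ 0.44521756 -0.06693343  0.11909473] [ 1.03443594 -0.70619036  0.00469817] [3.03953987 4.5807131  0.23725355] 0.011351422419734825 85.85963512365973
```

φ=85.9° puts the knob at about −2°, inside the thread start. I'll ease down 8 mm.

>>> servo_tool:
  plan:
    - {"tx":0,"ty":0,"tz":0.3,"yaw":0}
    - {"tx":0,"ty":0,"tz":0,"yaw":0}
    - {"tx":0,"ty":0,"tz":0,"yaw":0}

```text
time_s: 33.17
tool_pos: [0.4452, -0.067, 0.1161]
tool_rot: [[-0.997, 0.072, 0.001], [0.072, 0.997, 0.0], [-0.001, 0.0, -1.0]]
contact_force: [3.6, 4.8, -0.2]
finger_gap: 0.0113
gripper_force: 34.7
```

>>> servo_tool:
  plan:
    - {"tx":0,"ty":0,"tz":0.5,"yaw":0}
    - {"tx":0,"ty":0,"tz":0,"yaw":0}
    - {"tx":0,"ty":0,"tz":0,"yaw":0}

```text
time_s: 33.55
tool_pos: [0.4452, -0.0668, 0.1113]
tool_rot: [[-0.997, 0.072, 0.001], [0.072, 0.997, 0.0], [-0.001, 0.0, -1.0]]
contact_force: [1.9, 5.3, 2.2]
finger_gap: 0.0119
gripper_force: 35.2
```

The knob went down 8 mm with the fingers, and the gap is still 12 mm, so it dropped. I'll open briefly to let it seat and regrip.

>>> servo_tool:
  plan:
    - {"tx":0,"ty":0,"tz":0,"yaw":0}
    - {"tx":0,"ty":0,"tz":0,"yaw":0}
    - {"tx":0,"ty":0,"tz":0,"yaw":0}
  jaw: 3

```text
time_s: 33.92
tool_pos: [0.4441, -0.068, 0.111]
tool_rot: [[-0.997, 0.073, -0.001], [0.073, 0.997, -0.001], [0.001, -0.001, -1.0]]
contact_force: [0.9, 0.5, -0.3]
finger_gap: 0.0301
gripper_force: 0.0
```

>>> servo_tool:
  plan:
    - {"tx":0,"ty":0,"tz":0,"yaw":0}
    - {"tx":0,"ty":0,"tz":0,"yaw":0}
    - {"tx":0,"ty":0,"tz":0,"yaw":0}
    - {"tx":0,"ty":0,"tz":0,"yaw":0}
    - {"tx":0,"ty":0,"tz":0,"yaw":0}
  jaw: 0

```text
time_s: 34.55
tool_pos: [0.4445, -0.0668, 0.1112]
tool_rot: [[-0.997, 0.071, -0.0], [0.071, 0.997, 0.001], [0.0, 0.001, -1.0]]
contact_force: [-1.2, 5.2, 4.6]
finger_gap: 0.0111
gripper_force: 33.3
```

>>> servo_tool:
  plan:
    - {"tx":0,"ty":0,"tz":0,"yaw":6}
    - {"tx":0,"ty":0,"tz":0,"yaw":6}
    - {"tx":0,"ty":0,"tz":0,"yaw":6}
    - {"tx":0,"ty":0,"tz":0,"yaw":0}

```text
time_s: 35.05
tool_pos: [0.4445, -0.067, 0.1112]
tool_rot: [[-0.927, 0.375, -0.001], [0.375, 0.927, 0.0], [0.001, -0.0, -1.0]]
contact_force: [-0.9, 4.5, 5.1]
finger_gap: 0.0114
gripper_force: 33.4
```

Run:
```python
from h import *
s=ctrl.read_state(); print(s['tool_pos'],s['moment'],s['contact_force'],s['finger_gap'],phi())
```

```text
[ 0.44445255 -0.06698795  0.11122547] [ 1.0506651   0.37053635 -0.06351925] [-0.94582927  4.48657421  5.11277296] 0.011441706376901156 67.97228530825453
```

>>> servo_tool:
  plan:
    - {"tx":0,"ty":0,"tz":0,"yaw":7}
    - {"tx":0,"ty":0,"tz":0,"yaw":7}
    - {"tx":0,"ty":0,"tz":0,"yaw":7}
    - {"tx":0,"ty":0,"tz":0,"yaw":7}
    - {"tx":0,"ty":0,"tz":0,"yaw":0}

```text
time_s: 35.67
tool_pos: [0.4442, -0.0672, 0.1112]
tool_rot: [[-0.642, 0.766, -0.001], [0.766, 0.642, 0.0], [0.001, -0.001, -1.0]]
contact_force: [-1.9, 4.0, 5.2]
finger_gap: 0.0113
gripper_force: 33.4
```

>>> servo_tool:
  plan:
    - {"tx":0,"ty":0,"tz":0,"yaw":7}
    - {"tx":0,"ty":0,"tz":0,"yaw":7}
    - {"tx":0,"ty":0,"tz":0,"yaw":7}
    - {"tx":0,"ty":0,"tz":0,"yaw":7}
    - {"tx":0,"ty":0,"tz":0,"yaw":0}

```text
time_s: 36.3
tool_pos: [0.4438, -0.0673, 0.1112]
tool_rot: [[-0.207, 0.978, -0.002], [0.978, 0.207, 0.0], [0.001, -0.002, -1.0]]
contact_force: [-2.5, 4.1, 5.6]
finger_gap: 0.0116
gripper_force: 33.5
```

>>> servo_tool:
  plan:
    - {"tx":0,"ty":0,"tz":0,"yaw":3}
    - {"tx":0,"ty":0,"tz":0,"yaw":3}
    - {"tx":0,"ty":0,"tz":0,"yaw":0}

```text
time_s: 36.67
tool_pos: [0.4438, -0.0673, 0.1112]
tool_rot: [[-0.104, 0.995, -0.002], [0.995, 0.104, 0.001], [0.001, -0.002, -1.0]]
contact_force: [-2.6, 3.5, 5.9]
finger_gap: 0.0108
gripper_force: 33.5
```

Run:
```python
from h import *
s=ctrl.read_state(); print(s['tool_pos'],s['moment'],s['contact_force'],s['finger_gap'],phi())
```

```text
[ 0.44379645 -0.06725481  0.11120238] [ 0.79181312  0.58673394 -0.03802034] [-2.64782264  3.46204739  5.91590716] 0.010836356695101343 5.9937676977031815
```

>>> servo_tool:
  plan:
    - {"tx":0,"ty":0,"tz":0,"yaw":2}
    - {"tx":0,"ty":0,"tz":0,"yaw":2}
    - {"tx":0,"ty":0,"tz":0,"yaw":0}
    - {"tx":0,"ty":0,"tz":0,"yaw":0}

```text
time_s: 37.17
tool_pos: [0.4437, -0.0672, 0.1112]
tool_rot: [[-0.035, 0.999, -0.002], [0.999, 0.035, 0.001], [0.001, -0.002, -1.0]]
contact_force: [-1.7, 2.9, 4.6]
finger_gap: 0.0112
gripper_force: 33.5
```

>>> servo_tool:
  plan:
    - {"tx":0,"ty":0,"tz":0,"yaw":0}
    - {"tx":0,"ty":0,"tz":0,"yaw":0}
    - {"tx":0,"ty":0,"tz":0,"yaw":0}
    - {"tx":0,"ty":0,"tz":0,"yaw":0}
  jaw: 5

```text
time_s: 37.67
tool_pos: [0.4448, -0.0676, 0.1111]
tool_rot: [[-0.033, 0.999, 0.0], [0.999, 0.033, -0.0], [-0.0, -0.0, -1.0]]
contact_force: [-0.5, -0.2, 1.4]
finger_gap: 0.0497
gripper_force: 0.0
```

>>> servo_tool:
  plan:
    - {"tx":0,"ty":0,"tz":-4,"yaw":0}
    - {"tx":0,"ty":0,"tz":-6,"yaw":0}
    - {"tx":-6,"ty":0,"tz":-3,"yaw":0}
    - {"tx":-6,"ty":0,"tz":0,"yaw":0}
    - {"tx":-6,"ty":0,"tz":0,"yaw":0}

```text
time_s: 38.3
tool_pos: [0.451, -0.2445, 0.2398]
tool_rot: [[-0.035, 0.999, 0.002], [0.999, 0.035, -0.0], [-0.0, 0.002, -1.0]]
contact_force: [1.1, -0.5, -0.4]
finger_gap: 0.05
gripper_force: 0.0
```

>>> servo_tool:
  plan:
    - {"tx":-6,"ty":0,"tz":0,"yaw":0}
    - {"tx":-6,"ty":0,"tz":0,"yaw":0}
    - {"tx":0,"ty":0,"tz":0,"yaw":0}

```text
time_s: 38.67
tool_pos: [0.4524, -0.3693, 0.2392]
tool_rot: [[-0.025, 1.0, -0.001], [1.0, 0.025, -0.005], [-0.005, -0.001, -1.0]]
contact_force: [-1.2, 0.6, -0.3]
finger_gap: 0.05
gripper_force: 0.0
```

Run:
```python
from h import *
b=grab_frame('top');a=grab_frame('side')
g=b[234:274,236:276].astype(int).sum(2)
# wing: very dark neutral pixels (bench is reddish) on/around tongue
reg=b[234:274,236:276].astype(int); m=(g<200)&(reg[...,0]-reg[...,2]<10)
n,l,st,ce=cv2.connectedComponentsWithStats(m.astype(np.uint8))
for i in range(1,n):
  if st[i,4]>15:
    ys,xs=np.nonzero(l==i);print(st[i],cv2.fitLine(np.c_[xs,ys].astype(np.float32),2,0,.01,.01).ravel(), cv2.minAreaRect(np.c_[xs,ys].astype(np.float32)))
for t in(0,60,78,83):
  q=np.radians(t); e=np.array([[-29*np.cos(q),29*np.sin(q)],[29*np.cos(q),-29*np.sin(q)]])
  print(t,[(proj('top',c2w(-105+v[0],v[1],113.5))[0]-[236,234]).round(1) for v in e])
for c in('top','side'):
  for q,z in(('knob_grip',.099),('tape',0),('pen',0),('ring_cap',0),('beaker',0),('strips_a_center',.011)):
    print(c,q,[(onplane(c,r['at'],z)[0][:2].round(3),round(r['score'],2)) for r in landmark_of(q,c)[:3]])
for r in trace('knob','side')[:2]+trace('knob','top')[:2]: print(r['score'],r['box'])
```

```text
[34 10  4 15 17] [ 0.1416485  -0.98991704 34.588234   16.17647   ] ((34.54390335083008, 16.795124053955078), (1.955604910850525, 14.31782341003418), 12.094757080078125)
[10 16 21  8 87] [ 0.99816215 -0.06059995 19.678162   19.310345  ] ((19.923078536987305, 19.384614944458008), (19.611614227294922, 7.060181140899658), 11.309932708740234)
0 [array([19.4, 31.6]), array([21.5,  9.1])]
60 [array([10.3, 25.1]), array([30.7, 15.5])]
78 [array([ 9.3, 21.7]), array([31.7, 18.9])]
83 [array([ 9.2, 20.7]), array([31.7, 19.9])]
top knob_grip [(array([ 0.45 , -0.058]), 0.49)]
top tape [(array([ 0.562, -0.525]), 0.84)]
top pen []
top ring_cap [(array([0.463, 0.317]), 0.58)]
top beaker [(array([0.635, 0.148]), 0.66)]
top strips_a_center [(array([ 0.427, -0.265]), 0.82), (array([ 0.636, -0.416]), 0.69)]
side knob_grip []
side tape [(array([ 0.552, -0.534]), 0.66)]
side pen [(array([ 0.429, -0.524]), 0.57)]
side ring_cap [(array([0.465, 0.302]), 0.49)]
side beaker [(array([0.63, 0.14]), 0.55)]
side strips_a_center [(array([ 0.63 , -0.413]), 0.66), (array([ 0.438, -0.274]), 0.62), (array([ 0.551, -0.547]), 0.2)]
0.63 [253.2, 322.9, 6.1, 36.9]
0.71 [245.4, 247.2, 24.0, 8.2]
```

```bash
python3 -c "
from rig import ctrl
print(ctrl.finish_job())"
```

```text
the job is handed in; nothing more can be done
None
```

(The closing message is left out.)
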